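Fetch the vial from behind the bottles and load the mixer

ROBOT

A 6-joint arm with a two-finger parallel gripper is mounted at the origin on the work surface; the furniture and walls round the work are solid. World frame = base frame: x ahead of the robot, y to its left, z up, the work surface at z = 0. Lengths are in m, angles in rad, forces in N, time in s.
With the tool pointing down it reaches from about 0.35 to 0.775 m from the base axis. Payload 7.3 kg.
Tool frame: the origin (TCP) lies midway between the tips of the shut fingers; the grasp point (between the pads) lies 19 mm behind it (robot.grip_depth is the z of the grasp point in the tool frame, in m); z points along the fingers, y is the line along which they close (so a half turn about z gives the same grasp; the last joint's range is limited). The gripper opens to 92 mm and grips with 3 to 60 N. Pads are 19 mm wide; open, the fingers measure 130 mm over their backs; the gripper's body (75 mm by 190 mm) begins 47 mm behind the grasp point.
Start: joints at [-1.486, 0.342, 1.524, -0, 1.275, -0.146], TCP at [0.12, -0.511, 0.205] pointing down, gripper open.
Joint ranges: [-2.53, 2.53], [-0.77, 2.02], [0.04, 2.7], [-1, 4.14], [0.28, 2.66], [-3.11, 3.11]. Speed limits (rad/s): [2.57, 2.57, 3.14, 3.14, 3.14, 3.14].

INTERFACE

Orientations are given as [roll, pitch, yaw] about the fixed x, y, z axes, in that order (R = Rz(yaw) Ry(pitch) Rx(roll)).
In Python, from cell import robot, viewer gives the robot as it stands.
- The arm moves only by the tool step_arm, never from a script. Its argument "increments" is a list of rows, each an object with "delta_pos": the shift along the tool's x, y, z in cm, a list of three; "dr": the turn, a rotation vector about the tool's x, y, z in degrees, a list of three; "fingers": the closure, from -1 (fully open) to 1 (shut), so that 0 is half open. In form: [{"delta_pos": [tx, ty, tz], "dr": [wx, wy, wz], "fingers": fingers}, ...]. A call has exactly 5 rows; each row is the pose to reach, as a shift and turn from the pose commanded when the call began, along the tool's axes at that moment; what a row does not reach only later rows make up. A row lasts 1/8 s, in which the tool goes at most 62.5 mm and 10.7 degrees, less where a joint would pass 70% of its speed; a pose out of reach is approached as far as the arm can. A call with a gripper value outside its range is refused whole. The fingers move at their own pace and stop on an object; "newtons" is the grip in N (left out, the last holds). Time passes only in rows, so rows that repeat a pose let the fingers close, or fill a call up. It gives the time, the measured TCP pose, the force, the opening and the grip force at its end, in the units of the state.
- robot.observe(): the state, without advancing time (a new reading comes with each control period).
- viewer.read_camera(name): name is "scene" or "top" or "wrist"; returns the picture (400x640x3 uint8, red, green, blue); there is no depth.
- viewer.camera_params(name): a dict with "K" (3x3 intrinsics, pixels), "k1" (the pictures are not rectified: a ray, as slopes to the right and down, at radius r is drawn at 1 + k1 r^2 times it, then the intrinsics apply), "T" (4x4, takes a point from camera to world coordinates). Camera axes: x right, y down, z forward; pixel columns grow to the right and rows downward; lengths in m; the calibration is good to about 2 mm. A picture is of the moment at which its call begins: read the wrist's pose just before it. camera_params takes no time and is no camera call; for the wrist camera it gives the pose at the moment of the call.
- robot.hand_in(): hands the job in; it is judged then, once.
The state is a dict: "time": time; "qpos": joint angles; "qvel": joint speeds; "joint_efforts": joint torques, N m; "tool_pos": TCP position; "tool_rot": TCP orientation; "contact_force": force on the tool from outside, world axes, zero at the start; "torque": the same for the moment, N m; "opening": finger opening in m; "grip_force": force on a finger pad.
Only numpy, scipy, OpenCV 4.12 (cv2) and the standard library are available. Lean on these libraries where they do the work, as an engineer would, in place of code of your own. Each camera call takes 0.05 s, during which the arm holds its last target. There are 200 camera calls.

TASK

First clear the two white bottles out of the sample tray and stand both on the green mat; then take the brown vial from behind them, stand it in the black cup of the mixer (swing the retaining arm aside first if it is over the cup) and swing the arm back fully over the vial. Only when the vial is secured, put each bottle back, upright, on the same place in the tray that it came from.

Things in the scene. Friction and masses are not known exactly. Their poses are not given: they have to be found in the camera images.
- bottle_white: round white reagent bottle with a white screw cap, 60 mm diameter, 162 mm high, 0.3 to 0.6 kg. Cap 51 mm diameter, from 140 to 162 mm above the origin; below it a neck of 42 mm, the shoulder is at 122 mm. Origin at the centre of the underside, z up. It starts on one of the two front places of the tray, either one
- bottle_blue: square white reagent bottle with a dark blue screw cap, 68 x 68 mm, 174 mm high, 0.3 to 0.6 kg. Cap 59 mm diameter, from 152 to 174 mm above the origin; below it a neck of 50 mm, the shoulder is at 134 mm. Origin at the centre of the underside, z up, x and y along the sides. It starts on the other front place of the tray
- vial: small brown glass vial with a black cap, 38 mm diameter, 96 mm high, about 80 g. Cap 31 mm diameter, from 78 to 96 mm above the origin, narrower neck below it. Origin at the centre of the underside, z up. It starts on the rear place of the tray, behind the two taller bottles, which leave no room for a gripper beside it
- tray: flat white sample tray without a rim, fixed, 148 mm (its x) by 160 mm (its y), top 5 mm above the table. Three ringed places on its top: two in front at x = -32 mm, y = +37 and -37 mm, one behind at x = +26 mm, y = 0, in its frame. Origin at the centre of its underside, z up
- mat: flat green mat with a dark edge, fixed, 170 mm (its x) by 120 mm (its y), 3 mm thick: the side area, with room for both bottles one behind the other along its x. Origin at the centre of its underside, z up
- mixer: white vial mixer, fixed. Origin on the table under the axis of its cup, z up. Base x -50 to +86, y -50 to +50, 22 mm high. Round black open cup on the origin axis: inner diameter 58, outer 68, floor at z = 26, rim at z = 44. Post of 18 mm diameter at x = +60, y = 0 carries the swing arm (z = 127 to 136), 5 mm above a vial standing in the cup. Grip the vial along the mixer's y to keep off the post
- swing_arm (a joint): angle in rad of the mixer's aluminium retaining arm about its upright post: 0 = over the cup (pointing to the mixer's -x, cup blocked), growing clockwise seen from above as it swings level to the mixer's +y side; 1.57 = pointing to +y, stop at 1.75. From 1.45 the cup is free to load. Starts anywhere from 0 to 1.7 and stays where it is left (about 0.6 N at the pin moves it)
- red_pin (a point): the red upright round pin on the swing arm by which it is moved: 12 mm diameter, free from z = 136 to 170 mm, 52 mm from the post's axis. This point is on the pin's axis at z = 161 mm. In the mixer frame it lies at x = 60 - 52 cos(a), y = 52 sin(a) mm, a being the joint value

How it is judged:
By the outcome, as a careful person would: the job done as asked, in the order asked, and still so for the second after the job is handed in, with the robot touching nothing.
It also fails if it takes over 144 s, if anything falls off the work surface, if the arm or the gripper's body presses on something with over 40 N, if the wrist force passes 120 N, or if a joint passes its speed limit or range.

## Working session

There is one attempt and no reset: what is moved stays moved. The work goes in short steps, Python scripts to look and compute and a tool call to move; the robot and the scene stay as the last step left them, time stands still between calls to the robot, and variables do not carry over. Pictures are saved under pics/ and viewed, at most 14 in all, crops included, and the job is handed in when it is done.

Besides the shell and the picture viewer there is one more tool, called after "Request:" by a JSON object that holds its "api" and its "payload", one argument or row to a line. step_arm: Moves the arm, as the interface text tells. Its arguments: {"type":"object","properties":{"increments":{"type":"array"},"newtons":{"type":"number"}},"required":["increments"]}

```bash
mkdir -p pics; ls
cat > h.py <<'E'
import numpy as np, cv2
from cell import robot, viewer
def shot(n,f=None):
    P=viewer.camera_params(n); im=np.array(viewer.read_camera(n))
    if f: cv2.imwrite('pics/'+f,im[:,:,::-1])
    return im,P
def ray(P,u,v):
    K=np.array(P['K']);T=np.array(P['T'])
    d=np.array([[ (u-K[0,2])/K[0,0],(v-K[1,2])/K[1,1]]])[0]
    s=d.copy()
    for _ in range(20): s=d/(1+P['k1']*(s@s))
    return T[:3,3],T[:3,:3]@np.array([s[0],s[1],1])
def onz(P,u,v,z):
    o,d=ray(P,u,v); return o+d*(z-o[2])/d[2]
def proj(P,p):
    K=np.array(P['K']);T=np.array(P['T']); c=T[:3,:3].T@(np.array(p)-T[:3,3]); s=c[:2]/c[2]; s=s*(1+P['k1']*(s@s))
    return s[0]*K[0,0]+K[0,2], s[1]*K[1,1]+K[1,2]
E
python3 - <<'E'
from h import *
for n in ('scene','top'):
    im,P=shot(n,n+'0.png'); print(n,np.round(P['T'],3).tolist(),P['k1'],np.round(P['K'],1).tolist())
print(robot.observe())
E
```

```text
pics
scene [[0.97, 0.164, -0.182, 0.766], [0.244, -0.683, 0.689, -0.725], [-0.011, -0.712, -0.702, 0.888], [0.0, 0.0, 0.0, 1.0]] 0.021367928863407083 [[481.9, 0.0, 321.6], [0.0, 481.9, 200.1], [0.0, 0.0, 1.0]]
top [[0.002, -0.99, 0.14, 0.397], [-0.999, -0.006, -0.032, 0.066], [0.033, -0.14, -0.99, 1.282], [0.0, 0.0, 0.0, 1.0]] -0.030121841513515775 [[496.8, 0.0, 329.4], [0.0, 496.8, 205.1], [0.0, 0.0, 1.0]]
{'time': 0.1, 'qpos': array([-1.48601069e+00,  3.42626438e-01,  1.52491486e+00,  1.25788561e-05,
        1.27538642e+00, -1.46017406e-01]), 'qvel': array([-0.00124132, -0.00176242, -0.00112312, -0.00029386,  0.00065512,
        0.00026602]), 'joint_efforts': array([ 1.41577493e-03, -4.32004380e+01, -2.44694084e+01,  7.19099189e-02,
        5.25669276e-02, -5.29134206e-05]), 'tool_pos': array([ 0.12008255, -0.5106874 ,  0.2042306 ]), 'tool_rot': array([-3.14027354e+00, -2.06152247e-04,  2.30799242e-01]), 'contact_force': array([ 0.29576141, -0.55568063,  0.51035633]), 'torque': array([-0.00922232,  0.01286627, -0.02825464]), 'grip_force': 0.0, 'opening': 0.09182961187078174}
```

View pics/scene0.png

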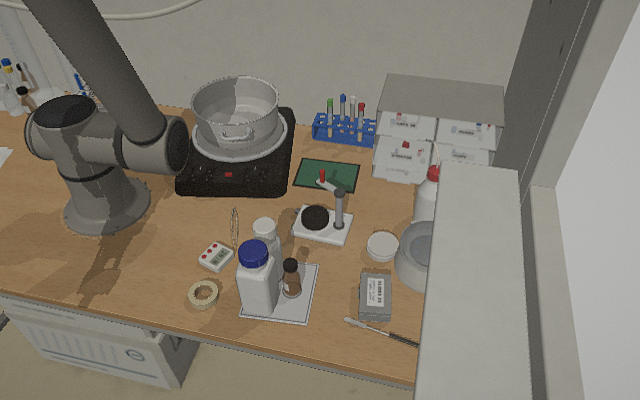

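View pics/top0.png

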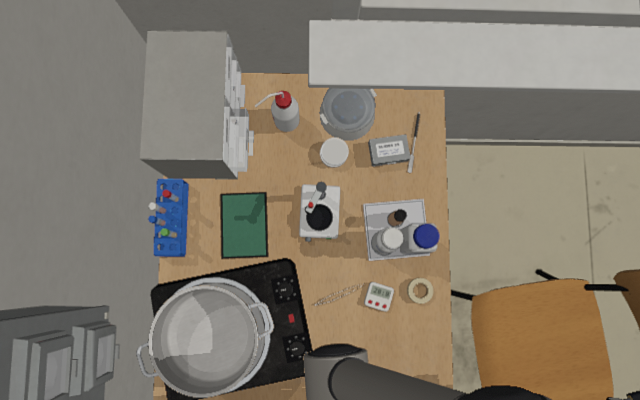

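Run:
```python
from h import *
im=cv2.imread('pics/top0.png'); P=viewer.camera_params('top')
c=cv2.resize(im[170:270,210:450],None,fx=3.3,fy=3.3,interpolation=cv2.INTER_CUBIC)
c2=cv2.imread('pics/scene0.png')[150:330,220:420]; c2=cv2.resize(c2,None,fx=1.45,fy=1.45,interpolation=cv2.INTER_CUBIC)
o=np.zeros((330+261,792,3),np.uint8);o[:330]=c[:, :792];o[330:330+c2.shape[0],:c2.shape[1]]=c2
cv2.imwrite('pics/crop1.png',o)
def m(mask,z,name):
    cs,_=cv2.findContours(mask.astype(np.uint8),0,2); k=max(cs,key=cv2.contourArea)
    r=cv2.minAreaRect(k); b=cv2.boxPoints(r)
    print(name,np.round(r[0],1),cv2.contourArea(k),[np.round(onz(P,*q,z)[:2],4).tolist() for q in b]); return r
B,G,R=[im[:,:,i].astype(int) for i in range(3)]
sub=np.zeros(B.shape,bool); sub[180:270,200:450]=1
m(sub&(G>R+15)&(G>B+8)|(sub&(R<45)&(np.arange(640)[None]<270)),.003,'mat')
m(sub&(B>R+50)&(np.arange(640)[None]>390),.179,'blue cap')
m(sub&(R>120)&(G<70),.16,'pin')
```

```text
mat [243.6 225. ] 2773.0 [[0.6061, 0.3085], [0.61, 0.1914], [0.4449, 0.1839], [0.4413, 0.299]]
blue cap [426.  235.5] 417.0 [[0.4856, -0.1489], [0.523, -0.1871], [0.4859, -0.2236], [0.4489, -0.1853]]
pin [310.5 204.5] 9.0 [[0.5581, 0.0788], [0.5627, 0.0742], [0.5558, 0.0674], [0.5512, 0.0719]]
```

View pics/crop1.png

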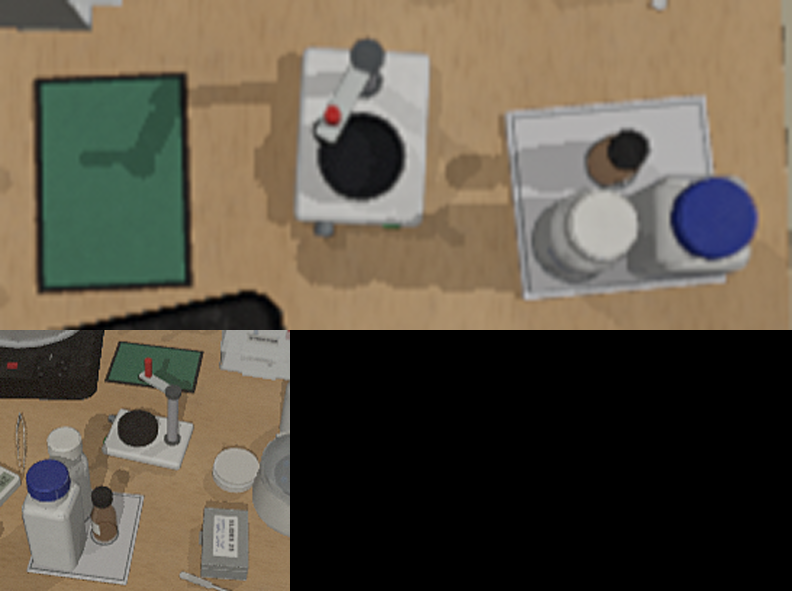

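Run:
```python
from h import *
P=viewer.camera_params('top')
def w(u,v,z): return onz(P,210+u/3.3,170+v/3.3,z)[:2]
tr=[w(508,113,.005),w(705,98,.005),w(526,298,.005)]
print('tray',np.round(tr,4).tolist()); 
c=(tr[1]+tr[2])/2; y=tr[0]-tr[1];x=tr[0]-tr[2]
print(np.linalg.norm(x),np.linalg.norm(y),'yaw',np.degrees([np.arctan2(x[1],x[0]),np.arctan2(-y[0],y[1])]),'c',c)
a=np.arctan2(x[1]-y[0],x[0]+y[1]); R=np.array([[np.cos(a),-np.sin(a)],[np.sin(a),np.cos(a)]])
for p in [(-.032,.037),(-.032,-.037),(.026,0)]: print('place',c+R@p)
print('caps',w(602,226,.167),w(713,217,.179),w(629,150,.101))
mb=np.array([w(303,48,.022),w(429,54,.022),w(420,226,.022),w(296,220,.022)]);print('mix',mb)
x=mb[0]+mb[1]-mb[2]-mb[3];y=mb[0]+mb[3]-mb[1]-mb[2];print(np.linalg.norm(x)/2,np.linalg.norm(y)/2)
a=np.arctan2(x[1]-y[0],x[0]+y[1]);R=np.array([[np.cos(a),-np.sin(a)],[np.sin(a),np.cos(a)]])
o=mb.mean(0)-R@[.018,0];print('yaw',np.degrees(a),'cup',o,'cup seen',w(361,156,.044),'post',o+R@[.06,0],w(367,55,.136))
p=w(333,115,.17);q=R.T@(p-o);print('pin',p,q,'ang',np.arctan2(q[1],.06-q[0]))
```

```text
tray [[0.5806, -0.0651], [0.5936, -0.2222], [0.4354, -0.078]]
0.14577092592010274 0.15761609844830252 yaw [5.08727021 4.75397913] c [ 0.51448708 -0.15009147]
place [ 0.47943519 -0.11596867]
place [ 0.48577421 -0.18969667]
place [ 0.54039151 -0.14786425]
caps [ 0.47966129 -0.11230451] [ 0.48516682 -0.18630997] [ 0.54009482 -0.14356928]
mix [[ 0.62827405  0.09657592]
 [ 0.62428163 -0.00179655]
 [ 0.48979429  0.00528961]
 [ 0.49399336  0.10066483]]
0.13450012320546795 0.09696038964367866
yaw -2.3976996329417504 cup [0.54110159 0.05093649] cup seen [0.5412182  0.05122459] post [0.60104906 0.04842636] [0.60269593 0.04843844]
pin [0.55472542 0.07207683] [0.01272749 0.02169179] ang 0.4302030837237315
```

```bash
cat >> h.py <<'E'
from scipy.spatial.transform import Rotation as Ro
def rows(*t):
    "tool-frame increments (cm, deg) from the measured pose to world targets (x,y,z,yaw deg)"
    s=robot.observe(); R=Ro.from_euler('xyz',s['tool_rot']); p=s['tool_pos']
    print('t',round(s['time'],2),'pos',np.round(p,4),'yaw',np.degrees(s['tool_rot']).round(2),'open',round(s['opening'],4))
    for x in t:
        d=R.inv().apply(np.array(x[:3])-p)*100; w=(R.inv()*Ro.from_euler('xyz',[180,0,x[3]],degrees=True)).as_rotvec(degrees=True)
        print(x,'->',d.round(2).tolist(),w.round(1).tolist())
E
python3 - <<'E'
from h import *
P=viewer.camera_params('top');S=viewer.camera_params('scene')
def tri(a,b):
    o1,d1=ray(P,*a);o2,d2=ray(S,*b); A=np.c_[d1,-d2]; t=np.linalg.lstsq(A,o2-o1,rcond=None)[0]
    return ((o1+t[0]*d1+o2+t[1]*d2)/2).round(3),np.linalg.norm(o1+t[0]*d1-o2-t[1]*d2).round(3)
print('pot rim',tri((210,332),(235,103)))
print('drawer base',onz(S,373,178,0),'front top', tri((236,176),(376,114)) )
rows((.12,-.511,.28,13),(.30,-.31,.28,30),(.4795,-.114,.28,45))
E
```

```text
pot rim (array([0.269, 0.287, 0.169]), np.float64(0.011))
drawer base [0.65217613 0.26325525 0.        ] front top (array([0.63 , 0.241, 0.216]), np.float64(0.039))
t 0.1 pos [ 0.1201 -0.5107  0.2042] yaw [-1.7992e+02 -1.0000e-02  1.3220e+01] open 0.0918
(0.12, -0.511, 0.28, 13) -> [-0.01, 0.02, -7.58] [-0.1, -0.0, 0.2]
(0.3, -0.31, 0.28, 30) -> [22.11, -15.43, -7.55] [-0.1, -0.0, -16.8]
(0.4795, -0.114, 0.28, 45) -> [44.06, -30.4, -7.53] [-0.1, -0.0, -31.8]
```

Request:
{"api": "step_arm", "payload": {
  "increments": [
    {"delta_pos": [0, 0, -6], "dr": [0, 0, 0], "fingers": -1},
    {"delta_pos": [4, -3, -7.5], "dr": [0, 0, -5], "fingers": -1},
    {"delta_pos": [9, -6, -7.5], "dr": [0, 0, -10], "fingers": -1},
    {"delta_pos": [14, -9.5, -7.5], "dr": [0, 0, -16], "fingers": -1},
    {"delta_pos": [19, -13, -7.5], "dr": [0, 0, -20], "fingers": -1}
  ]
}}

```text
time: 0.72
tool_pos: [0.2762, -0.3394, 0.2796]
tool_rot: [-3.141, -0.0, 0.582]
contact_force: [0.6, -1.0, -0.0]
opening: 0.092
grip_force: 0.0
```

Run:
```python
from h import *
rows((.4795,-.114,.28,45))
```

```text
t 0.72 pos [ 0.2762 -0.3394  0.2796] yaw [-1.7999e+02 -1.0000e-02  3.3340e+01] open 0.092
(0.4795, -0.114, 0.28, 45) -> [29.37, -7.66, -0.03] [-0.0, -0.0, -11.7]
```

Request:
{"api": "step_arm", "payload": {
  "increments": [
    {"delta_pos": [6, -1.5, 0], "dr": [0, 0, -3], "fingers": -1},
    {"delta_pos": [12, -3, 0], "dr": [0, 0, -6], "fingers": -1},
    {"delta_pos": [18, -4.5, 0], "dr": [0, 0, -9], "fingers": -1},
    {"delta_pos": [24, -6.2, 0], "dr": [0, 0, -11.7], "fingers": -1},
    {"delta_pos": [29.4, -7.7, 0], "dr": [0, 0, -11.7], "fingers": -1}
  ]
}}

```text
time: 1.35
tool_pos: [0.4801, -0.1136, 0.2796]
tool_rot: [-3.141, 0.0, 0.785]
contact_force: [-0.0, -0.4, 0.0]
opening: 0.0919
grip_force: 0.0
```

Run:
```python
from h import *
im,P=shot('wrist','w1.png')
rows((.4795,-.114,.28,45))
for n,p in dict(white=(.4797,-.1123,.167),blue=(.485,-.187,.179),vial=(.54,-.1436,.101)).items(): print(n,proj(P,p))
```

```text
t 1.4 pos [ 0.4833 -0.1088  0.2793] yaw [-179.93   -0.23   45.16] open 0.0918
(0.4795, -0.114, 0.28, 45) -> [-0.64, 0.1, -0.08] [-0.1, -0.2, 0.2]
white (np.float64(314.5811108282954), np.float64(192.64224983316961))
blue (np.float64(376.6831550896103), np.float64(247.99780473376532))
vial (np.float64(374.9369204056946), np.float64(158.42175714697441))
```

View pics/w1.png

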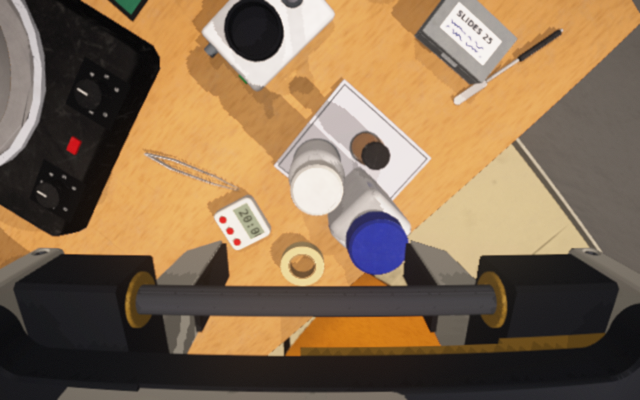

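Run:
```python
from h import *
for k in range(2): im,P=shot('wrist')
print(np.round(P['T'],3).tolist())
hsv=cv2.cvtColor(im,cv2.COLOR_RGB2HSV)
def big(m):
    k=max(cv2.findContours(m.astype(np.uint8),0,2)[0],key=cv2.contourArea); return cv2.minEnclosingCircle(k)
w=np.zeros(im.shape[:2],bool); w[120:280,270:420]=1
(bc,r)=big(w&(hsv[:,:,0]>105)&(hsv[:,:,1]>150)&(hsv[:,:,2]>60)); print('blue',bc,r,onz(P,*bc,.179))
(vc,r)=big(w&(hsv[:,:,2]<50)&(np.arange(400)[:,None]<175)); print('vialcap',vc,r,onz(P,*vc,.101))
(wc,r)=big(w&(im.min(2)>225)); print('white',wc,r,onz(P,*wc,.167))
g=cv2.cvtColor(im,cv2.COLOR_RGB2GRAY)
print(cv2.HoughCircles(g[130:260,270:440],cv2.HOUGH_GRADIENT,1,30,param1=100,param2=15,minRadius=18,maxRadius=36)[0][:5]+[270,130,0])
rows((.4795,-.114,.28,45))
```

```text
[[0.709, -0.675, -0.203, 0.536], [-0.705, -0.68, -0.203, -0.056], [-0.001, 0.287, -0.958, 0.459], [0.0, 0.0, 0.0, 1.0]]
blue (378.2144775390625, 248.8115997314453) 28.88530158996582 [ 0.48719555 -0.18592202  0.179     ]
vialcap (364.5, 153.5) 1.581238865852356 [ 0.53702411 -0.12888567  0.101     ]
white (377.54840087890625, 157.28721618652344) 42.574424743652344 [ 0.54278279 -0.12595478  0.167     ]
[[318.5        193.5         25.20000076]
 [393.5        159.5         29.70000076]
 [376.5        242.5         28.60000038]
 [317.5        162.5         23.20000076]]
t 1.5 pos [ 0.4799 -0.1134  0.2791] yaw [-1.7992e+02  3.0000e-02  4.5190e+01] open 0.0915
(0.4795, -0.114, 0.28, 45) -> [-0.08, 0.01, -0.09] [-0.1, 0.0, 0.2]
```

Run:
```python
from h import *
P=viewer.camera_params('wrist')
print(onz(P,318.3,193,.167))
w=(.4815,-.114)
rows((*w,.28,45),(*w,.137,45))
```

```text
[ 0.48169106 -0.1145239   0.167     ]
t 1.5 pos [ 0.4799 -0.1134  0.2791] yaw [-1.7992e+02  3.0000e-02  4.5190e+01] open 0.0915
(0.4815, -0.114, 0.28, 45) -> [0.06, 0.16, -0.09] [-0.1, 0.0, 0.2]
(0.4815, -0.114, 0.137, 45) -> [0.07, 0.17, 14.21] [-0.1, 0.0, 0.2]
```

Request:
{"api": "step_arm", "payload": {
  "increments": [
    {"delta_pos": [0, 0.1, 4], "dr": [0, 0, 0], "fingers": -1},
    {"delta_pos": [0, 0.1, 8], "dr": [0, 0, 0], "fingers": -1},
    {"delta_pos": [0, 0.1, 12], "dr": [0, 0, 0], "fingers": -1},
    {"delta_pos": [0, 0.1, 14.2], "dr": [0, 0, 0], "fingers": -1},
    {"delta_pos": [0, 0.1, 14.2], "dr": [0, 0, 0], "fingers": -1}
  ]
}}

```text
time: 2.12
tool_pos: [0.478, -0.1168, 0.1364]
tool_rot: [-3.138, 0.002, 0.783]
contact_force: [-0.2, 0.5, -0.9]
opening: 0.0915
grip_force: 0.0
```

Request:
{"api": "step_arm", "payload": {
  "increments": [
    {"delta_pos": [0, 0, 0], "dr": [0, 0, 0], "fingers": 1},
    {"delta_pos": [0, 0, 0], "dr": [0, 0, 0], "fingers": 1},
    {"delta_pos": [0, 0, 0], "dr": [0, 0, 0], "fingers": 1},
    {"delta_pos": [0, 0, 0], "dr": [0, 0, 0], "fingers": 1},
    {"delta_pos": [0, 0, 0], "dr": [0, 0, 0], "fingers": 1}
  ],
  "newtons": 30
}}

```text
time: 2.75
tool_pos: [0.4798, -0.1162, 0.138]
tool_rot: [3.141, -0.0, 0.784]
contact_force: [-0.2, 1.5, 2.2]
opening: 0.0498
grip_force: 30.0
```

Request:
{"api": "step_arm", "payload": {
  "increments": [
    {"delta_pos": [0, 0, -3], "dr": [0, 0, 0], "fingers": 1},
    {"delta_pos": [0, 0, -7], "dr": [0, 0, 0], "fingers": 1},
    {"delta_pos": [0, 0, -11.5], "dr": [0, 0, 0], "fingers": 1},
    {"delta_pos": [0, 0, -16], "dr": [0, 0, 0], "fingers": 1},
    {"delta_pos": [0, 0, -19.5], "dr": [0, 0, 0], "fingers": 1}
  ]
}}

```text
time: 3.38
tool_pos: [0.4795, -0.1161, 0.3339]
tool_rot: [-3.141, 0.0, 0.784]
contact_force: [0.2, 1.3, -5.3]
opening: 0.0496
grip_force: 30.0
```

Run:
```python
from h import *
rows((.5,.0,.335,45),(.567,.2476,.335,45))
```

```text
t 3.38 pos [ 0.4795 -0.1161  0.3339] yaw [-1.7998e+02  2.0000e-02  4.4930e+01] open 0.0496
(0.5, 0.0, 0.335, 45) -> [9.65, -6.78, -0.11] [-0.0, 0.0, -0.1]
(0.567, 0.2476, 0.335, 45) -> [31.88, -19.57, -0.12] [-0.0, 0.0, -0.1]
```

Request:
{"api": "step_arm", "payload": {
  "increments": [
    {"delta_pos": [3, -2, -0.5], "dr": [0, 0, 0], "fingers": 1},
    {"delta_pos": [7, -4.5, -0.5], "dr": [0, 0, 0], "fingers": 1},
    {"delta_pos": [11, -7, -0.5], "dr": [0, 0, 0], "fingers": 1},
    {"delta_pos": [15, -9.5, -0.5], "dr": [0, 0, 0], "fingers": 1},
    {"delta_pos": [19, -12, -0.5], "dr": [0, 0, 0], "fingers": 1}
  ]
}}

```text
time: 4.0
tool_pos: [0.5293, 0.1044, 0.3367]
tool_rot: [-3.14, 0.002, 0.784]
contact_force: [0.7, 0.4, -4.7]
opening: 0.0494
grip_force: 30.0
```

Request:
{"api": "step_arm", "payload": {
  "increments": [
    {"delta_pos": [4, -2.5, 0], "dr": [0, 0, 0], "fingers": 1},
    {"delta_pos": [8, -5, 0], "dr": [0, 0, 0], "fingers": 1},
    {"delta_pos": [11, -6.5, 0], "dr": [0, 0, 0], "fingers": 1},
    {"delta_pos": [12.9, -7.6, 0], "dr": [0, 0, 0], "fingers": 1},
    {"delta_pos": [12.9, -7.6, 0], "dr": [0, 0, 0], "fingers": 1}
  ]
}}

```text
time: 4.62
tool_pos: [0.567, 0.2493, 0.3357]
tool_rot: [-3.14, 0.003, 0.786]
contact_force: [-0.4, 0.6, -5.7]
opening: 0.0495
grip_force: 30.0
```

Run:
```python
from h import *
im,P=shot('top','t2.png');im,P=shot('wrist','w2.png')
rows((.567,.2476,.335,45),(.567,.2476,.137,45))
a=cv2.imread('pics/t2.png')[150:280,190:450];cv2.imwrite('pics/v2.png',np.vstack([cv2.resize(a,(560,280)),cv2.resize(cv2.imread('pics/w2.png'),(560,310))]))
```

```text
t 4.72 pos [0.5668 0.2473 0.3366] yaw [-1.7996e+02  1.6000e-01  4.4930e+01] open 0.0492
(0.567, 0.2476, 0.335, 45) -> [0.03, -0.01, 0.16] [-0.0, 0.2, -0.1]
(0.567, 0.2476, 0.137, 45) -> [0.09, 0.0, 19.96] [-0.0, 0.2, -0.1]
```

View pics/v2.png

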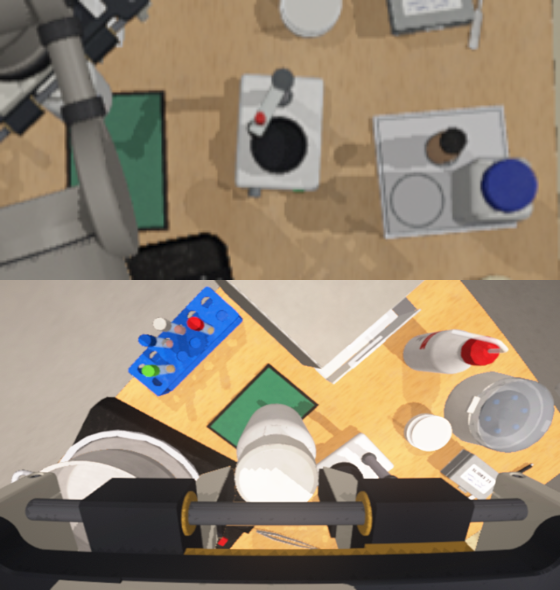

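Request:
{"api": "step_arm", "payload": {
  "increments": [
    {"delta_pos": [0, 0, 5], "dr": [0, 0, 0], "fingers": 1},
    {"delta_pos": [0, 0, 10], "dr": [0, 0, 0], "fingers": 1},
    {"delta_pos": [0, 0, 15], "dr": [0, 0, 0], "fingers": 1},
    {"delta_pos": [0, 0, 18.5], "dr": [0, 0, 0], "fingers": 1},
    {"delta_pos": [0, 0, 19.7], "dr": [0, 0, 0], "fingers": 1}
  ]
}}

```text
time: 5.35
tool_pos: [0.5658, 0.2462, 0.1385]
tool_rot: [-3.14, 0.005, 0.783]
contact_force: [-0.7, -0.1, -4.4]
opening: 0.0492
grip_force: 30.0
```

Request:
{"api": "step_arm", "payload": {
  "increments": [
    {"delta_pos": [0, 0, 0.1], "dr": [0, 0, 0], "fingers": 1},
    {"delta_pos": [0, 0, 0.2], "dr": [0, 0, 0], "fingers": 1},
    {"delta_pos": [0, 0, 0.3], "dr": [0, 0, 0], "fingers": 1},
    {"delta_pos": [0, 0, 0.3], "dr": [0, 0, 0], "fingers": 1},
    {"delta_pos": [0, 0, 0.3], "dr": [0, 0, 0], "fingers": 1}
  ]
}}

```text
time: 5.98
tool_pos: [0.5673, 0.2478, 0.1381]
tool_rot: [3.141, -0.0, 0.784]
contact_force: [-0.8, -0.6, -4.4]
opening: 0.0493
grip_force: 30.0
```

Request:
{"api": "step_arm", "payload": {
  "increments": [
    {"delta_pos": [0, 0, 0.1], "dr": [0, 0, 0], "fingers": 1},
    {"delta_pos": [0, 0, 0.2], "dr": [0, 0, 0], "fingers": 1},
    {"delta_pos": [0, 0, 0.25], "dr": [0, 0, 0], "fingers": 1},
    {"delta_pos": [0, 0, 0.25], "dr": [0, 0, 0], "fingers": 1},
    {"delta_pos": [0, 0, 0.25], "dr": [0, 0, 0], "fingers": 1}
  ]
}}

```text
time: 6.6
tool_pos: [0.5677, 0.248, 0.1365]
tool_rot: [3.141, -0.002, 0.784]
contact_force: [-2.6, -1.3, 5.1]
opening: 0.0493
grip_force: 30.0
```

Contact: release and rise.

Request:
{"api": "step_arm", "payload": {
  "increments": [
    {"delta_pos": [0, 0, 0], "dr": [0, 0, 0], "fingers": -1},
    {"delta_pos": [0, 0, 0], "dr": [0, 0, 0], "fingers": -1},
    {"delta_pos": [0, 0, 0], "dr": [0, 0, 0], "fingers": -1},
    {"delta_pos": [0, 0, 0], "dr": [0, 0, 0], "fingers": -1},
    {"delta_pos": [0, 0, -3], "dr": [0, 0, 0], "fingers": -1}
  ]
}}

```text
time: 7.22
tool_pos: [0.5658, 0.2472, 0.1631]
tool_rot: [-3.139, 0.005, 0.784]
contact_force: [-0.0, 0.8, 0.4]
opening: 0.0911
grip_force: 0.0
```

Request:
{"api": "step_arm", "payload": {
  "increments": [
    {"delta_pos": [0, 0, -4], "dr": [0, 0, 0], "fingers": -1},
    {"delta_pos": [0, 0, -9], "dr": [0, 0, 0], "fingers": -1},
    {"delta_pos": [-4, 2.5, -10], "dr": [0, 0, 0], "fingers": -1},
    {"delta_pos": [-9, 5.5, -10], "dr": [0, 0, 0], "fingers": -1},
    {"delta_pos": [-14, 8.5, -10], "dr": [0, 0, 0], "fingers": -1}
  ]
}}

```text
time: 7.85
tool_pos: [0.5276, 0.0873, 0.2654]
tool_rot: [3.141, -0.0, 0.785]
contact_force: [1.0, -0.8, -0.6]
opening: 0.0917
grip_force: 0.0
```

Run:
```python
from h import *
rows((.4865,-.1863,.27,45))
```

```text
t 7.85 pos [0.5276 0.0873 0.2654] yaw [ 1.7996e+02 -1.0000e-02  4.4970e+01] open 0.0917
(0.4865, -0.1863, 0.27, 45) -> [-22.25, 16.45, -0.45] [0.0, -0.0, -0.0]
```

Request:
{"api": "step_arm", "payload": {
  "increments": [
    {"delta_pos": [-5, 3.5, -0.4], "dr": [0, 0, 0], "fingers": -1},
    {"delta_pos": [-10, 7.3, -0.4], "dr": [0, 0, 0], "fingers": -1},
    {"delta_pos": [-15, 11, -0.4], "dr": [0, 0, 0], "fingers": -1},
    {"delta_pos": [-20, 14.7, -0.4], "dr": [0, 0, 0], "fingers": -1},
    {"delta_pos": [-22.2, 16.4, -0.4], "dr": [0, 0, 0], "fingers": -1}
  ]
}}

```text
time: 8.48
tool_pos: [0.4859, -0.1873, 0.2693]
tool_rot: [3.141, 0.001, 0.781]
contact_force: [0.5, 1.0, 0.0]
opening: 0.0915
grip_force: 0.0
```

Run:
```python
from h import *
for k in range(4): im,P=shot('wrist')
cv2.imwrite('pics/w3.png',im[:,:,::-1])
hsv=cv2.cvtColor(im,cv2.COLOR_RGB2HSV)
m=((hsv[:,:,0]>105)&(hsv[:,:,1]>150)&(hsv[:,:,2]>60)).astype(np.uint8); m[280:]=0;m[:,:200]=0
k=max(cv2.findContours(m,0,2)[0],key=cv2.contourArea); c,r=cv2.minEnclosingCircle(k); p=onz(P,*c,.179); print(c,r,p)
rows((.4865,-.1863,.149,45))
t=shot('top')[0];cv2.imwrite('pics/t3.png',np.vstack([cv2.resize(t[160:280,200:460,::-1],None,fx=2,fy=2),cv2.resize(im[:280,:,::-1],(520,228))]))
```

```text
(318.71429443359375, 200.5) 31.480972290039062 [ 0.48796076 -0.18705222  0.179     ]
t 8.68 pos [ 0.4867 -0.1841  0.2692] yaw [-1.7997e+02 -1.0000e-02  4.4860e+01] open 0.0918
(0.4865, -0.1863, 0.149, 45) -> [-0.17, 0.15, 12.02] [-0.0, -0.0, -0.1]
```

View pics/t3.png

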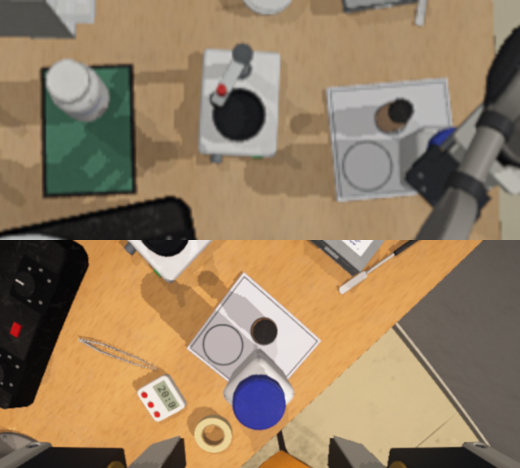

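Request:
{"api": "step_arm", "payload": {
  "increments": [
    {"delta_pos": [-0.1, 0.2, 4], "dr": [0, 0, 0], "fingers": -1},
    {"delta_pos": [-0.1, 0.2, 8], "dr": [0, 0, 0], "fingers": -1},
    {"delta_pos": [-0.1, 0.2, 11], "dr": [0, 0, 0], "fingers": -1},
    {"delta_pos": [-0.1, 0.2, 12], "dr": [0, 0, 0], "fingers": -1},
    {"delta_pos": [-0.1, 0.2, 12], "dr": [0, 0, 0], "fingers": -1}
  ]
}}

```text
time: 9.35
tool_pos: [0.4878, -0.1855, 0.1496]
tool_rot: [-3.141, -0.0, 0.785]
contact_force: [0.1, 0.7, -0.7]
opening: 0.0917
grip_force: 0.0
```

Request:
{"api": "step_arm", "payload": {
  "increments": [
    {"delta_pos": [0, 0, 0], "dr": [0, 0, 0], "fingers": 1},
    {"delta_pos": [0, 0, 0], "dr": [0, 0, 0], "fingers": 1},
    {"delta_pos": [0, 0, 0], "dr": [0, 0, 0], "fingers": 1},
    {"delta_pos": [0, 0, 0], "dr": [0, 0, 0], "fingers": 1},
    {"delta_pos": [0, 0, 0], "dr": [0, 0, 0], "fingers": 1}
  ]
}}

```text
time: 9.98
tool_pos: [0.4878, -0.1866, 0.1496]
tool_rot: [3.141, -0.0, 0.784]
contact_force: [1.1, 0.5, 0.9]
opening: 0.0577
grip_force: 30.0
```

Request:
{"api": "step_arm", "payload": {
  "increments": [
    {"delta_pos": [0, 0, -3], "dr": [0, 0, 0], "fingers": 1},
    {"delta_pos": [0, 0, -7], "dr": [0, 0, 0], "fingers": 1},
    {"delta_pos": [0, 0, -11.5], "dr": [0, 0, 0], "fingers": 1},
    {"delta_pos": [0, 0, -16], "dr": [0, 0, 0], "fingers": 1},
    {"delta_pos": [0, 0, -19.5], "dr": [0, 0, 0], "fingers": 1}
  ]
}}

```text
time: 10.6
tool_pos: [0.4871, -0.186, 0.3452]
tool_rot: [-3.141, 0.0, 0.784]
contact_force: [0.8, 0.1, -5.6]
opening: 0.0574
grip_force: 30.0
```

Run:
```python
from h import *
rows((.483,.2438,.345,45))
```

```text
t 10.6 pos [ 0.4871 -0.186   0.3452] yaw [-1.7994e+02  2.0000e-02  4.4920e+01] open 0.0574
(0.483, 0.2438, 0.345, 45) -> [30.06, -30.73, 0.04] [-0.1, 0.0, -0.1]
```

Request:
{"api": "step_arm", "payload": {
  "increments": [
    {"delta_pos": [2.5, -2.5, 0], "dr": [0, 0, 0], "fingers": 1},
    {"delta_pos": [6, -6, 0], "dr": [0, 0, 0], "fingers": 1},
    {"delta_pos": [9.5, -9.5, 0], "dr": [0, 0, 0], "fingers": 1},
    {"delta_pos": [13, -13, 0], "dr": [0, 0, 0], "fingers": 1},
    {"delta_pos": [16.5, -16.5, 0], "dr": [0, 0, 0], "fingers": 1}
  ]
}}

```text
time: 11.22
tool_pos: [0.487, 0.0487, 0.3431]
tool_rot: [-3.139, 0.002, 0.784]
contact_force: [1.3, 0.0, -5.0]
opening: 0.0575
grip_force: 30.0
```

Request:
{"api": "step_arm", "payload": {
  "increments": [
    {"delta_pos": [3.5, -3.5, 0], "dr": [0, 0, 0], "fingers": 1},
    {"delta_pos": [7, -7, 0], "dr": [0, 0, 0], "fingers": 1},
    {"delta_pos": [10.5, -10.5, 0], "dr": [0, 0, 0], "fingers": 1},
    {"delta_pos": [13.7, -14, 0], "dr": [0, 0, 0], "fingers": 1},
    {"delta_pos": [13.7, -14, 0], "dr": [0, 0, 0], "fingers": 1}
  ]
}}

```text
time: 11.85
tool_pos: [0.4848, 0.246, 0.3425]
tool_rot: [-3.139, 0.002, 0.789]
contact_force: [1.3, -0.1, -4.9]
opening: 0.0575
grip_force: 30.0
```

Run:
```python
from h import *
rows((.486,.2445,.1485,45))
```

```text
t 11.85 pos [0.4848 0.246  0.3425] yaw [-1.7985e+02  1.2000e-01  4.5190e+01] open 0.0575
(0.486, 0.2445, 0.1485, 45) -> [0.02, 0.24, 19.4] [-0.2, 0.1, 0.2]
```

Request:
{"api": "step_arm", "payload": {
  "increments": [
    {"delta_pos": [0, 0.1, 5], "dr": [0, 0, 0], "fingers": 1},
    {"delta_pos": [0, 0.1, 10], "dr": [0, 0, 0], "fingers": 1},
    {"delta_pos": [0, 0.1, 15], "dr": [0, 0, 0], "fingers": 1},
    {"delta_pos": [0, 0.1, 18], "dr": [0, 0, 0], "fingers": 1},
    {"delta_pos": [0, 0.1, 19.3], "dr": [0, 0, 0], "fingers": 1}
  ]
}}

```text
time: 12.48
tool_pos: [0.4853, 0.2409, 0.1488]
tool_rot: [-3.14, 0.005, 0.783]
contact_force: [-0.4, 0.3, -5.5]
opening: 0.0577
grip_force: 30.0
```

Request:
{"api": "step_arm", "payload": {
  "increments": [
    {"delta_pos": [0, 0, 0], "dr": [0, 0, 0], "fingers": 1},
    {"delta_pos": [0, 0, 0.1], "dr": [0, 0, 0], "fingers": 1},
    {"delta_pos": [0, 0, 0.2], "dr": [0, 0, 0], "fingers": 1},
    {"delta_pos": [0, 0, 0.3], "dr": [0, 0, 0], "fingers": 1},
    {"delta_pos": [0, 0, 0.3], "dr": [0, 0, 0], "fingers": 1}
  ]
}}

```text
time: 13.1
tool_pos: [0.487, 0.2424, 0.1488]
tool_rot: [3.141, -0.001, 0.784]
contact_force: [0.8, 1.2, -3.4]
opening: 0.0573
grip_force: 30.0
```

Request:
{"api": "step_arm", "payload": {
  "increments": [
    {"delta_pos": [0, 0, 0.05], "dr": [0, 0, 0], "fingers": 1},
    {"delta_pos": [0, 0, 0.1], "dr": [0, 0, 0], "fingers": 1},
    {"delta_pos": [0, 0, 0.15], "dr": [0, 0, 0], "fingers": 1},
    {"delta_pos": [0, 0, 0.15], "dr": [0, 0, 0], "fingers": 1},
    {"delta_pos": [0, 0, 0.15], "dr": [0, 0, 0], "fingers": 1}
  ]
}}

```text
time: 13.72
tool_pos: [0.4879, 0.243, 0.1484]
tool_rot: [3.14, -0.004, 0.784]
contact_force: [0.9, 2.4, 6.7]
opening: 0.0576
grip_force: 30.0
```

Request:
{"api": "step_arm", "payload": {
  "increments": [
    {"delta_pos": [0, 0, 0], "dr": [0, 0, 0], "fingers": -1},
    {"delta_pos": [0, 0, 0], "dr": [0, 0, 0], "fingers": -1},
    {"delta_pos": [0, 0, 0], "dr": [0, 0, 0], "fingers": -1},
    {"delta_pos": [0, 0, 0], "dr": [0, 0, 0], "fingers": -1},
    {"delta_pos": [0, 0, -4], "dr": [0, 0, 0], "fingers": -1}
  ]
}}

```text
time: 14.35
tool_pos: [0.4847, 0.2415, 0.1844]
tool_rot: [-3.138, 0.007, 0.784]
contact_force: [0.1, -0.5, 0.1]
opening: 0.0915
grip_force: 0.0
```

Request:
{"api": "step_arm", "payload": {
  "increments": [
    {"delta_pos": [0, 0, -6], "dr": [0, 0, 0], "fingers": -1},
    {"delta_pos": [0, 0, -9], "dr": [0, 0, -10], "fingers": -1},
    {"delta_pos": [-1.5, 5, -9], "dr": [0, 0, -20], "fingers": -1},
    {"delta_pos": [-3, 10, -9], "dr": [0, 0, -30], "fingers": -0.5},
    {"delta_pos": [-5.5, 14, -9], "dr": [0, 0, -40], "fingers": 0}
  ]
}}

```text
time: 14.98
tool_pos: [0.5473, 0.1028, 0.2764]
tool_rot: [-3.141, 0.0, 1.488]
contact_force: [-0.1, 0.4, -0.3]
opening: 0.0764
grip_force: 0.0
```

Run:
```python
from h import *
rows((.5555,.0722,.215,117))
```

```text
t 14.97 pos [0.5473 0.1028 0.2764] yaw [-1.7999e+02  1.0000e-02  8.5260e+01] open 0.0764
(0.5555, 0.0722, 0.215, 117) -> [-2.98, 1.07, 6.14] [-0.0, 0.0, -31.7]
```

Request:
{"api": "step_arm", "payload": {
  "increments": [
    {"delta_pos": [-1, 0.3, 1.5], "dr": [0, 0, -10], "fingers": 0.3},
    {"delta_pos": [-2, 0.7, 3], "dr": [0, 0, -20], "fingers": 0.3},
    {"delta_pos": [-3, 1.1, 5], "dr": [0, 0, -30], "fingers": 0.3},
    {"delta_pos": [-3, 1.1, 6.1], "dr": [0, 0, -31.7], "fingers": 0.3},
    {"delta_pos": [-3, 1.1, 6.1], "dr": [0, 0, -31.7], "fingers": 0.3}
  ]
}}

```text
time: 15.6
tool_pos: [0.5544, 0.0737, 0.2151]
tool_rot: [-3.14, -0.001, 2.033]
contact_force: [-0.7, -0.4, 0.9]
opening: 0.0331
grip_force: 0.0
```

Run:
```python
from h import *
for k in range(3): im,P=shot('wrist')
t,T=shot('top')
hsv=cv2.cvtColor(im,cv2.COLOR_RGB2HSV)
m=((im[:,:,0]>110)&(im[:,:,1]<70)&(im[:,:,2]<70)).astype(np.uint8)
for k in cv2.findContours(m,0,2)[0]:
    if cv2.contourArea(k)>30: x,y,w,h=cv2.boundingRect(k); print(x,y,w,h,onz(P,x+w/2,y+h/2,.165))
cv2.imwrite('pics/v4.png',np.vstack([cv2.resize(t[160:280,200:460,::-1],None,fx=2,fy=2),cv2.resize(im[:,:,::-1],(520,325))]))
rows((.5555,.0722,.146,117))
```

```text
599 246 41 27 [0.79608484 0.14980632 0.165     ]
310 200 16 25 [0.55590976 0.0763312  0.165     ]
78 14 21 17 [0.36326109 0.12618574 0.165     ]
t 15.8 pos [0.5552 0.0738 0.2167] yaw [1.7992e+02 4.0000e-02 1.1658e+02] open 0.0319
(0.5555, 0.0722, 0.146, 117) -> [-0.15, -0.06, 7.07] [0.1, 0.0, -0.4]
```

View pics/v4.png

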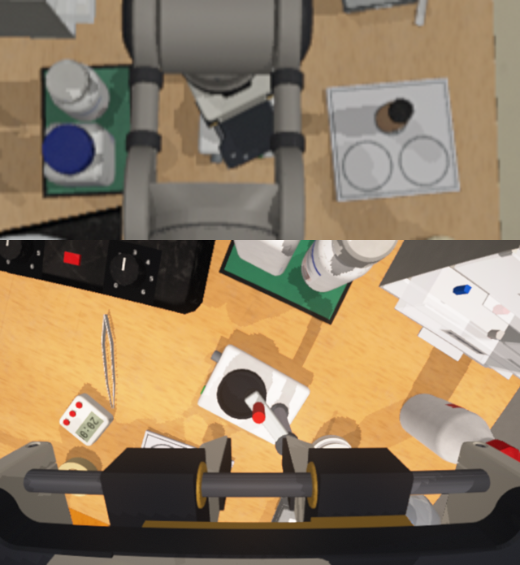

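Request:
{"api": "step_arm", "payload": {
  "increments": [
    {"delta_pos": [0, 0, 2.5], "dr": [0, 0, 0], "fingers": 0.3},
    {"delta_pos": [0, 0, 5], "dr": [0, 0, 0], "fingers": 0.3},
    {"delta_pos": [0, 0, 7], "dr": [0, 0, 0], "fingers": 0.3},
    {"delta_pos": [0, 0, 7], "dr": [0, 0, 0], "fingers": 0.5},
    {"delta_pos": [0, 0, 7], "dr": [0, 0, 0], "fingers": 0.5}
  ],
  "newtons": 5
}}

```text
time: 16.42
tool_pos: [0.5556, 0.0735, 0.147]
tool_rot: [3.14, 0.001, 2.035]
contact_force: [-0.9, -1.5, -0.5]
opening: 0.0234
grip_force: 0.0
```

Run:
```python
from h import *
t=np.radians(-2.4);R=np.array([[np.cos(t),-np.sin(t)],[np.sin(t),np.cos(t)]])
w=lambda a,z=.146,y=117:(*((np.array([.602,.0485])+R@[-.052*np.cos(a),.052*np.sin(a)]).round(4)),z,y)
rows(*[w(a) for a in (.43,.6,.8,1.0,1.2,1.4,1.6,1.75,1.8)])
print(robot.observe()['contact_force'])
```

```text
t 16.43 pos [0.5556 0.0735 0.147 ] yaw [1.7990e+02 5.0000e-02 1.1662e+02] open 0.0234
(np.float64(0.5557), np.float64(0.0721), 0.146, 117) -> [-0.13, -0.05, 0.1] [0.1, 0.1, -0.4]
(np.float64(0.5603), np.float64(0.0796), 0.146, 117) -> [0.33, 0.69, 0.1] [0.1, 0.1, -0.4]
(np.float64(0.5674), np.float64(0.0873), 0.146, 117) -> [0.7, 1.67, 0.1] [0.1, 0.1, -0.4]
(np.float64(0.5758), np.float64(0.0934), 0.146, 117) -> [0.87, 2.7, 0.1] [0.1, 0.1, -0.4]
(np.float64(0.5852), np.float64(0.0977), 0.146, 117) -> [0.83, 3.73, 0.11] [0.1, 0.1, -0.4]
(np.float64(0.5953), np.float64(0.1001), 0.146, 117) -> [0.6, 4.74, 0.11] [0.1, 0.1, -0.4]
(np.float64(0.6057), np.float64(0.1004), 0.146, 117) -> [0.16, 5.69, 0.11] [0.1, 0.1, -0.4]
(np.float64(0.6134), np.float64(0.0992), 0.146, 117) -> [-0.3, 6.32, 0.11] [0.1, 0.1, -0.4]
(np.float64(0.6159), np.float64(0.0986), 0.146, 117) -> [-0.46, 6.52, 0.11] [0.1, 0.1, -0.4]
[-0.86157919 -1.52348699 -0.45273407]
```

Request:
{"api": "step_arm", "payload": {
  "increments": [
    {"delta_pos": [0.3, 0.7, 0], "dr": [0, 0, 0], "fingers": 0.5},
    {"delta_pos": [0.7, 1.7, 0], "dr": [0, 0, 0], "fingers": 0.5},
    {"delta_pos": [0.9, 2.7, 0], "dr": [0, 0, 0], "fingers": 0.5},
    {"delta_pos": [0.8, 3.7, 0], "dr": [0, 0, 0], "fingers": 0.5},
    {"delta_pos": [0.6, 4.7, 0], "dr": [0, 0, 0], "fingers": 0.5}
  ]
}}

```text
time: 17.05
tool_pos: [0.595, 0.1001, 0.1457]
tool_rot: [3.142, 0.0, 2.036]
contact_force: [-0.6, 0.1, -0.3]
opening: 0.0231
grip_force: 0.6
```

Request:
{"api": "step_arm", "payload": {
  "increments": [
    {"delta_pos": [-0.2, 0.5, 0], "dr": [0, 0, 0], "fingers": 0.5},
    {"delta_pos": [-0.4, 1.0, 0], "dr": [0, 0, 0], "fingers": 0.5},
    {"delta_pos": [-0.9, 1.6, 0], "dr": [0, 0, 0], "fingers": 0.5},
    {"delta_pos": [-1.1, 1.8, 0], "dr": [0, 0, 0], "fingers": 0.5},
    {"delta_pos": [-1.1, 1.8, 0], "dr": [0, 0, 0], "fingers": 0.5}
  ]
}}

```text
time: 17.68
tool_pos: [0.6156, 0.0977, 0.1458]
tool_rot: [3.141, 0.0, 2.035]
contact_force: [0.2, -0.3, 0.3]
opening: 0.0229
grip_force: 0.0
```

Request:
{"api": "step_arm", "payload": {
  "increments": [
    {"delta_pos": [0, 0, -3], "dr": [0, 0, 0], "fingers": 0.4},
    {"delta_pos": [0, 0, -7], "dr": [0, 0, 0], "fingers": 0},
    {"delta_pos": [0, 0, -10], "dr": [0, 0, 10], "fingers": -0.5},
    {"delta_pos": [0, 0, -10], "dr": [0, 0, 20], "fingers": -1},
    {"delta_pos": [0, 0, -10], "dr": [0, 0, 30], "fingers": -1}
  ]
}}

```text
time: 18.3
tool_pos: [0.6153, 0.098, 0.2465]
tool_rot: [3.14, -0.0, 1.506]
contact_force: [-0.5, -0.0, -0.4]
opening: 0.0627
grip_force: 0.0
```

Run:
```python
from h import *
rows((.5405,-.1445,.2,-2.4),(.56,0,.25,40))
```

```text
t 18.3 pos [0.6153 0.098  0.2465] yaw [179.91  -0.    86.29] open 0.0627
(0.5405, -0.1445, 0.2, -2.4) -> [-24.69, -5.91, 4.64] [0.1, -0.1, 88.7]
(0.56, 0, 0.25, 40) -> [-10.14, -4.89, -0.36] [0.1, -0.0, 46.3]
```

Request:
{"api": "step_arm", "payload": {
  "increments": [
    {"delta_pos": [-2, -1, 0], "dr": [0, 0, 10], "fingers": -1},
    {"delta_pos": [-5, -2, 0], "dr": [0, 0, 20], "fingers": -1},
    {"delta_pos": [-8, -3, 0], "dr": [0, 0, 30], "fingers": -1},
    {"delta_pos": [-11, -4, 0], "dr": [0, 0, 40], "fingers": -1},
    {"delta_pos": [-14, -5, 0], "dr": [0, 0, 50], "fingers": -1}
  ]
}}

```text
time: 18.92
tool_pos: [0.5566, -0.0397, 0.2461]
tool_rot: [3.141, -0.0, 0.633]
contact_force: [1.0, -0.4, -0.5]
opening: 0.0918
grip_force: 0.0
```

Run:
```python
from h import *
rows((.5405,-.1445,.2,-2.4))
```

```text
t 18.93 pos [ 0.5566 -0.0397  0.2461] yaw [ 1.7996e+02 -2.0000e-02  3.6300e+01] open 0.0918
(0.5405, -0.1445, 0.2, -2.4) -> [-7.5, 7.49, 4.61] [0.0, -0.0, 38.7]
```

Request:
{"api": "step_arm", "payload": {
  "increments": [
    {"delta_pos": [-2, 2, 1], "dr": [0, 0, 10], "fingers": -1},
    {"delta_pos": [-4, 4, 2], "dr": [0, 0, 20], "fingers": -1},
    {"delta_pos": [-6, 6, 3], "dr": [0, 0, 30], "fingers": -1},
    {"delta_pos": [-7.5, 7.5, 4.6], "dr": [0, 0, 38.7], "fingers": -1},
    {"delta_pos": [-7.5, 7.5, 4.6], "dr": [0, 0, 38.7], "fingers": -1}
  ]
}}

```text
time: 19.55
tool_pos: [0.5407, -0.1447, 0.1988]
tool_rot: [-3.141, 0.002, -0.038]
contact_force: [-0.6, -0.2, -0.3]
opening: 0.0919
grip_force: 0.0
```

Run:
```python
from h import *
for k in range(3): im,P=shot('wrist')
t,T=shot('top')
c=proj(P,(.5405,-.1445,.101)); print('pred',c)
x0,y0=int(c[0])-60,int(c[1])-60
m=np.zeros(im.shape[:2],np.uint8); m[y0:y0+120,x0:x0+120]=(im[y0:y0+120,x0:x0+120].max(2)<55)
k=max(cv2.findContours(m,0,2)[0],key=cv2.contourArea); cc,r=cv2.minEnclosingCircle(k); print(cc,r,onz(P,*cc,.101))
cv2.imwrite('pics/v5.png',np.vstack([cv2.resize(t[160:280,200:460,::-1],None,fx=2,fy=2),cv2.resize(im[:,:,::-1],(520,325))]))
rows((.5405,-.1445,.073,-2.4))
```

```text
pred (np.float64(317.31958849680353), np.float64(198.5915711895143))
(316.0, 193.0) 16.643415451049805 [ 0.5455355 -0.1435351  0.101    ]
t 19.75 pos [ 0.5421 -0.143   0.2006] yaw [ 1.7998e+02 -8.0000e-02 -1.9300e+00] open 0.0917
(0.5405, -0.1445, 0.073, -2.4) -> [-0.17, 0.15, 12.76] [0.0, -0.1, 0.5]
```

View pics/v5.png

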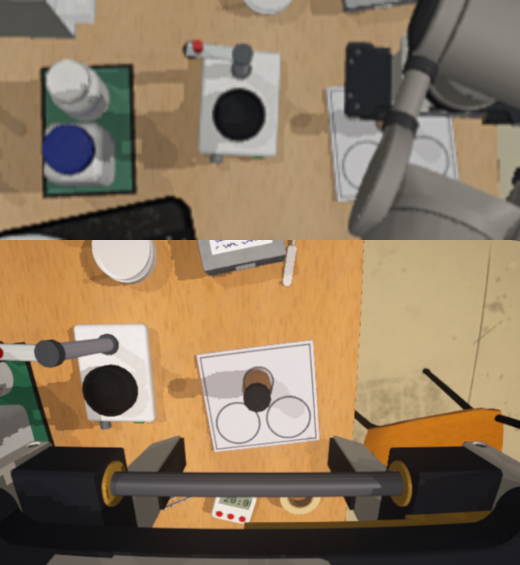

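Request:
{"api": "step_arm", "payload": {
  "increments": [
    {"delta_pos": [0, 0, 4], "dr": [0, 0, 0.5], "fingers": -1},
    {"delta_pos": [0, 0, 8], "dr": [0, 0, 0.5], "fingers": -1},
    {"delta_pos": [0, 0, 11.5], "dr": [0, 0, 0.5], "fingers": -1},
    {"delta_pos": [0, 0, 12.7], "dr": [0, 0, 0.5], "fingers": -1},
    {"delta_pos": [0, 0, 12.7], "dr": [0, 0, 0.5], "fingers": -1}
  ]
}}

```text
time: 20.38
tool_pos: [0.5419, -0.1433, 0.0731]
tool_rot: [3.142, 0.0, -0.044]
contact_force: [-1.0, -0.2, 0.0]
opening: 0.0913
grip_force: 0.0
```

Request:
{"api": "step_arm", "payload": {
  "increments": [
    {"delta_pos": [0, 0, 0], "dr": [0, 0, 0], "fingers": 1},
    {"delta_pos": [0, 0, 0], "dr": [0, 0, 0], "fingers": 1},
    {"delta_pos": [0, 0, 0], "dr": [0, 0, 0], "fingers": 1},
    {"delta_pos": [0, 0, 0], "dr": [0, 0, 0], "fingers": 1},
    {"delta_pos": [0, 0, 0], "dr": [0, 0, 0], "fingers": 1}
  ],
  "newtons": 15
}}

```text
time: 21.0
tool_pos: [0.5416, -0.1438, 0.0729]
tool_rot: [3.141, -0.0, -0.045]
contact_force: [-0.3, -0.1, -0.5]
opening: 0.0466
grip_force: 0.0
```

Request:
{"api": "step_arm", "payload": {
  "increments": [
    {"delta_pos": [0, 0, 0], "dr": [0, 0, 0], "fingers": 1},
    {"delta_pos": [0, 0, -2], "dr": [0, 0, 0], "fingers": 1},
    {"delta_pos": [0, 0, -5], "dr": [0, 0, 0], "fingers": 1},
    {"delta_pos": [0, 0, -8], "dr": [0, 0, 0], "fingers": 1},
    {"delta_pos": [0, 0, -11], "dr": [0, 0, 0], "fingers": 1}
  ]
}}

```text
time: 21.62
tool_pos: [0.5415, -0.1437, 0.1837]
tool_rot: [3.142, 0.0, -0.045]
contact_force: [0.1, -0.6, -0.5]
opening: 0.0011
grip_force: 0.0
```

Run:
```python
from h import *
rows((.5415,.051,.185,-2.4),(.5415,.051,.1,-2.4))
```

```text
t 21.62 pos [ 0.5415 -0.1437  0.1837] yaw [ 1.80e+02  1.00e-02 -2.58e+00] open 0.0011
(0.5415, 0.051, 0.185, -2.4) -> [-0.87, -19.45, -0.13] [0.0, 0.0, -0.2]
(0.5415, 0.051, 0.1, -2.4) -> [-0.87, -19.45, 8.37] [0.0, 0.0, -0.2]
```

Run:
```python
from h import *
im,P=shot('wrist'); t,T=shot('scene')
c=proj(P,(.542,-.1437,.101)); print('pred',c)
x0,y0=int(c[0])-60,int(c[1])-60
m=np.zeros(im.shape[:2],np.uint8); m[y0:y0+120,x0:x0+120]=(im[y0:y0+120,x0:x0+120].max(2)<55)
k=max(cv2.findContours(m,0,2)[0],key=cv2.contourArea); cc,r=cv2.minEnclosingCircle(k); print(cc,r,onz(P,*cc,.101))
cv2.imwrite('pics/v6.png',np.vstack([cv2.resize(t[210:330,200:350,::-1],(520,260)),cv2.resize(im[:,:,::-1],(520,325))]))
```

```text
pred (np.float64(316.08693608027886), np.float64(201.9812795658772))
(280.5, 258.5) 24.545974731445312 [ 0.49271714 -0.11075194  0.101     ]
```

View pics/v6.png

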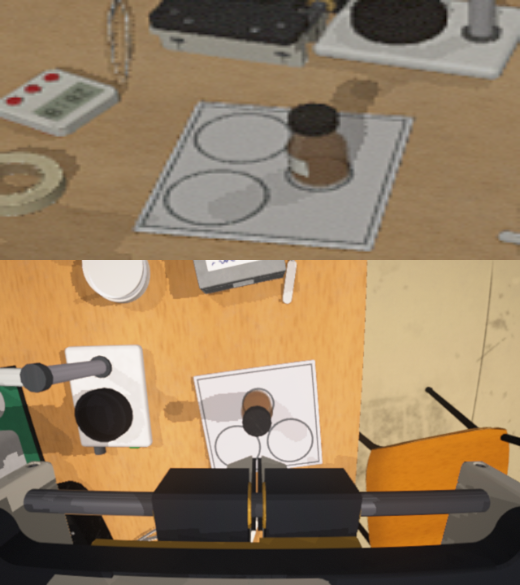

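Request:
{"api": "step_arm", "payload": {
  "increments": [
    {"delta_pos": [0, 0, 0], "dr": [0, 0, 0], "fingers": -1},
    {"delta_pos": [0, 0, 0], "dr": [0, 0, 0], "fingers": -1},
    {"delta_pos": [0, 0, 0], "dr": [0, 0, 0], "fingers": -1},
    {"delta_pos": [0, 0, 0], "dr": [0, 0, 0], "fingers": -1},
    {"delta_pos": [0, 0, 0], "dr": [0, 0, 0], "fingers": -1}
  ]
}}

```text
time: 22.35
tool_pos: [0.5415, -0.1437, 0.1826]
tool_rot: [-3.142, 0.0, -0.045]
contact_force: [-0.3, -0.4, -0.5]
opening: 0.0459
grip_force: 0.0
```

Request:
{"api": "step_arm", "payload": {
  "increments": [
    {"delta_pos": [0, 0, 0], "dr": [0, 0, 0], "fingers": -1},
    {"delta_pos": [0.1, 0, 3], "dr": [0, 0, 0], "fingers": -1},
    {"delta_pos": [0.1, 0, 7], "dr": [0, 0, 0], "fingers": -1},
    {"delta_pos": [0.1, 0, 10], "dr": [0, 0, 0], "fingers": -1},
    {"delta_pos": [0.1, 0, 11.1], "dr": [0, 0, 0], "fingers": -1}
  ]
}}

```text
time: 22.98
tool_pos: [0.5417, -0.1434, 0.0702]
tool_rot: [-3.141, 0.003, -0.045]
contact_force: [-0.9, -0.1, -0.2]
opening: 0.0908
grip_force: 0.0
```

Request:
{"api": "step_arm", "payload": {
  "increments": [
    {"delta_pos": [0, 0, 0], "dr": [0, 0, 0], "fingers": 1},
    {"delta_pos": [0, 0, 0], "dr": [0, 0, 0], "fingers": 1},
    {"delta_pos": [0, 0, 0], "dr": [0, 0, 0], "fingers": 1},
    {"delta_pos": [0, 0, 0], "dr": [0, 0, 0], "fingers": 1},
    {"delta_pos": [0, 0, 0], "dr": [0, 0, 0], "fingers": 1}
  ]
}}

```text
time: 23.6
tool_pos: [0.5427, -0.1438, 0.0721]
tool_rot: [3.141, -0.0, -0.045]
contact_force: [-0.1, -0.3, -0.0]
opening: 0.0463
grip_force: 0.0
```

Request:
{"api": "step_arm", "payload": {
  "increments": [
    {"delta_pos": [0, 0, 0], "dr": [0, 0, 0], "fingers": 1},
    {"delta_pos": [0, 0, 0], "dr": [0, 0, 0], "fingers": 1},
    {"delta_pos": [0, 0, 0], "dr": [0, 0, 0], "fingers": 1},
    {"delta_pos": [0, 0, 0], "dr": [0, 0, 0], "fingers": 1},
    {"delta_pos": [0, 0, 0], "dr": [0, 0, 0], "fingers": 1}
  ]
}}

```text
time: 24.22
tool_pos: [0.5426, -0.1438, 0.0718]
tool_rot: [3.141, -0.0, -0.045]
contact_force: [-0.9, -0.4, 0.4]
opening: 0.0299
grip_force: 15.0
```

Request:
{"api": "step_arm", "payload": {
  "increments": [
    {"delta_pos": [0, 0, -2], "dr": [0, 0, 0], "fingers": 1},
    {"delta_pos": [0, 0, -5], "dr": [0, 0, 0], "fingers": 1},
    {"delta_pos": [0, 0, -8], "dr": [0, 0, 0], "fingers": 1},
    {"delta_pos": [-0.2, -3, -10], "dr": [0, 0, 0], "fingers": 1},
    {"delta_pos": [-0.4, -7, -10], "dr": [0, 0, 0], "fingers": 1}
  ]
}}

```text
time: 24.85
tool_pos: [0.5427, -0.0738, 0.1735]
tool_rot: [3.141, -0.004, -0.047]
contact_force: [0.6, 0.5, -1.1]
opening: 0.0298
grip_force: 15.0
```

Request:
{"api": "step_arm", "payload": {
  "increments": [
    {"delta_pos": [-0.2, -4, 0], "dr": [0, 0, 0], "fingers": 1},
    {"delta_pos": [-0.4, -8, 0], "dr": [0, 0, 0], "fingers": 1},
    {"delta_pos": [-0.6, -11, 0], "dr": [0, 0, 0], "fingers": 1},
    {"delta_pos": [-0.6, -12.5, 0], "dr": [0, 0, 0], "fingers": 1},
    {"delta_pos": [-0.6, -12.5, 0], "dr": [0, 0, 0], "fingers": 1}
  ]
}}

```text
time: 25.48
tool_pos: [0.5414, 0.0519, 0.1717]
tool_rot: [3.141, 0.0, -0.044]
contact_force: [0.5, -0.5, -1.2]
opening: 0.0297
grip_force: 15.0
```

Run:
```python
from h import *
for k in range(2): im,P=shot('wrist')
t,T=shot('scene')
cv2.imwrite('pics/v7.png',np.vstack([cv2.resize(t[140:280,250:410,::-1],(400,350)),cv2.resize(im[150:350,200:440,::-1],(400,250))]))
c=proj(P,(.5413,.0511,.044));print(c)
rows((.5415,.051,.172,-2.4),(.5415,.051,.094,-2.4))
```

```text
(np.float64(315.88967310088134), np.float64(189.22622872085313))
t 25.62 pos [0.5415 0.0504 0.1717] yaw [179.97   0.    -2.63] open 0.03
(0.5415, 0.051, 0.172, -2.4) -> [-0.0, -0.06, -0.03] [0.0, 0.0, -0.2]
(0.5415, 0.051, 0.094, -2.4) -> [-0.0, -0.06, 7.77] [0.0, 0.0, -0.2]
```

View pics/v7.png

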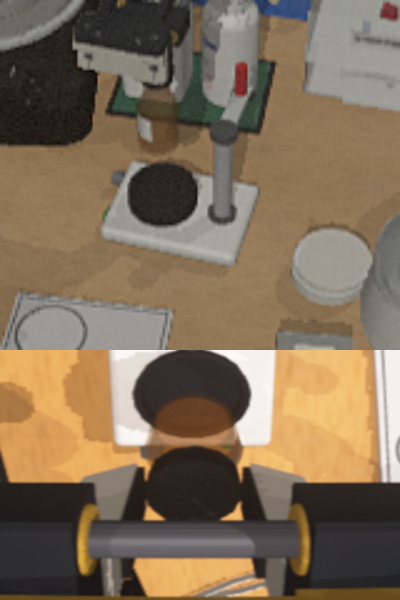

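Request:
{"api": "step_arm", "payload": {
  "increments": [
    {"delta_pos": [0, 0, 2.5], "dr": [0, 0, 0], "fingers": 1},
    {"delta_pos": [0, 0, 5], "dr": [0, 0, 0], "fingers": 1},
    {"delta_pos": [0, 0, 6.8], "dr": [0, 0, 0], "fingers": 1},
    {"delta_pos": [0, 0, 7.5], "dr": [0, 0, 0], "fingers": 1},
    {"delta_pos": [0, 0, 7.6], "dr": [0, 0, 0], "fingers": 1}
  ]
}}

```text
time: 26.25
tool_pos: [0.5415, 0.0509, 0.0958]
tool_rot: [3.141, 0.0, -0.046]
contact_force: [0.0, 0.2, -1.6]
opening: 0.0299
grip_force: 15.0
```

Request:
{"api": "step_arm", "payload": {
  "increments": [
    {"delta_pos": [0, 0, 0], "dr": [0, 0, 0], "fingers": 1},
    {"delta_pos": [0, 0, 0.1], "dr": [0, 0, 0], "fingers": 1},
    {"delta_pos": [0, 0, 0.2], "dr": [0, 0, 0], "fingers": 1},
    {"delta_pos": [0, 0, 0.3], "dr": [0, 0, 0], "fingers": 1},
    {"delta_pos": [0, 0, 0.3], "dr": [0, 0, 0], "fingers": 1}
  ]
}}

```text
time: 26.88
tool_pos: [0.5414, 0.0515, 0.0928]
tool_rot: [3.142, -0.0, -0.045]
contact_force: [1.0, 0.4, -0.1]
opening: 0.0298
grip_force: 15.0
```

Request:
{"api": "step_arm", "payload": {
  "increments": [
    {"delta_pos": [0, 0, 0.05], "dr": [0, 0, 0], "fingers": 1},
    {"delta_pos": [0, 0, 0.1], "dr": [0, 0, 0], "fingers": 1},
    {"delta_pos": [0, 0, 0.15], "dr": [0, 0, 0], "fingers": 1},
    {"delta_pos": [0, 0, 0.15], "dr": [0, 0, 0], "fingers": 1},
    {"delta_pos": [0, 0, 0.15], "dr": [0, 0, 0], "fingers": 1}
  ]
}}

```text
time: 27.5
tool_pos: [0.5423, 0.0515, 0.0928]
tool_rot: [3.142, -0.003, -0.045]
contact_force: [-0.7, 0.3, 10.0]
opening: 0.0295
grip_force: 15.0
```

Request:
{"api": "step_arm", "payload": {
  "increments": [
    {"delta_pos": [0, 0, -0.1], "dr": [0, 0, 0], "fingers": 0},
    {"delta_pos": [0, 0, -0.1], "dr": [0, 0, 0], "fingers": 0},
    {"delta_pos": [0, 0, -0.1], "dr": [0, 0, 0], "fingers": 0},
    {"delta_pos": [0, 0, -0.1], "dr": [0, 0, 0], "fingers": 0},
    {"delta_pos": [0, 0, -2], "dr": [0, 0, 0], "fingers": 0}
  ]
}}

```text
time: 28.12
tool_pos: [0.5403, 0.0515, 0.1101]
tool_rot: [3.142, 0.004, -0.045]
contact_force: [-0.4, -0.4, 0.0]
opening: 0.0459
grip_force: 0.0
```

Request:
{"api": "step_arm", "payload": {
  "increments": [
    {"delta_pos": [0, 0, -4], "dr": [0, 0, 0], "fingers": 0},
    {"delta_pos": [0, 0, -8], "dr": [0, 0, 0], "fingers": 0},
    {"delta_pos": [0, 0, -12], "dr": [0, 0, 0], "fingers": 0.2},
    {"delta_pos": [0, 0, -12], "dr": [0, 0, -10], "fingers": 0.2},
    {"delta_pos": [0, 0, -12], "dr": [0, 0, -20], "fingers": 0.2}
  ]
}}

```text
time: 28.75
tool_pos: [0.5415, 0.0515, 0.2318]
tool_rot: [3.141, -0.001, 0.31]
contact_force: [0.4, 0.9, -0.4]
opening: 0.0368
grip_force: 0.0
```

Run:
```python
from h import *
t,T=shot('top'); s,S=shot('scene'); im,P=shot('wrist')
cv2.imwrite('pics/v8.png',np.vstack([np.hstack([cv2.resize(t[170:260,210:360,::-1],(400,240)),cv2.resize(s[150:260,270:400,::-1],(284,240))]),cv2.resize(im[:,:,::-1],(684,350))]))
# pin in scene: top of red
m=((s[:,:,0]>120)&(s[:,:,1]<70)&(s[:,:,2]<70)).astype(np.uint8);m[:, :280]=0;m[:150]=0;m[260:]=0;m[:,400:]=0
for im_,PP,w in ((s,S,(280,380,150,240)),(t,T,(250,340,170,230)),(im,P,None)):
    m=((im_[:,:,0]>110)&(im_[:,:,1]<70)&(im_[:,:,2]<70)).astype(np.uint8)
    for k in cv2.findContours(m,0,2)[0]:
        x,y,a,b=cv2.boundingRect(k)
        if cv2.contourArea(k)>5 and (w is None or w[0]<x<w[1] and w[2]<y<w[3]): print(x,y,a,b,onz(PP,x+a/2,y+b/2,.153))
rows((.61,.1,.215,90))
```

```text
344 165 5 13 [0.60847469 0.1010189  0.153     ]
366 342 4 6 [ 0.42459204 -0.03613835  0.153     ]
355 336 6 4 [ 0.42939712 -0.02442649  0.153     ]
270 95 18 17 [0.60757787 0.10114741 0.153     ]
t 28.9 pos [0.5413 0.0515 0.2312] yaw [-1.800e+02  2.000e-02  1.725e+01] open 0.0367
(0.61, 0.1, 0.215, 90) -> [8.0, -2.59, 1.61] [-0.0, 0.0, -72.8]
```

View pics/v8.png

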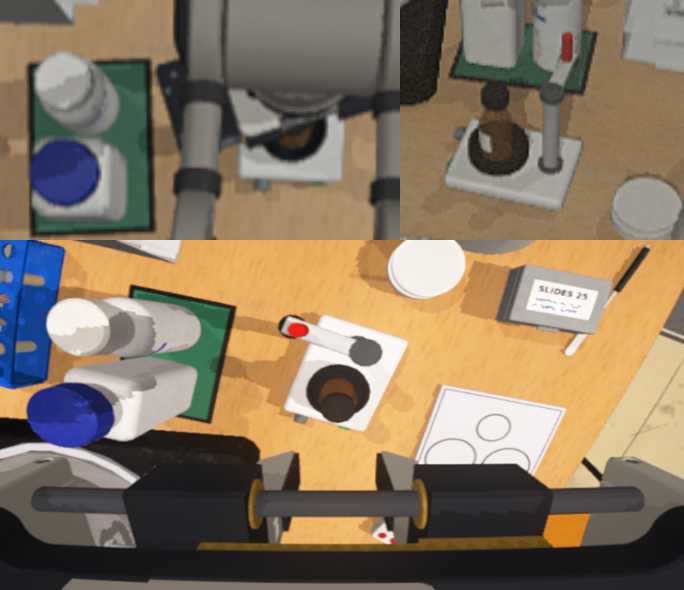

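Request:
{"api": "step_arm", "payload": {
  "increments": [
    {"delta_pos": [1, 0, 0], "dr": [0, 0, -10], "fingers": 0.25},
    {"delta_pos": [3, -1, 0], "dr": [0, 0, -20], "fingers": 0.25},
    {"delta_pos": [5, -1.5, 0], "dr": [0, 0, -30], "fingers": 0.25},
    {"delta_pos": [7, -2.2, 0], "dr": [0, 0, -40], "fingers": 0.25},
    {"delta_pos": [7.8, -2.6, 0], "dr": [0, 0, -50], "fingers": 0.25}
  ]
}}

```text
time: 29.52
tool_pos: [0.6086, 0.1003, 0.2306]
tool_rot: [-3.141, 0.0, 1.179]
contact_force: [-0.2, -0.3, -0.6]
opening: 0.0343
grip_force: 0.0
```

Request:
{"api": "step_arm", "payload": {
  "increments": [
    {"delta_pos": [0, 0, 0], "dr": [0, 0, -10], "fingers": 0.25},
    {"delta_pos": [0, 0, 0], "dr": [0, 0, -20], "fingers": 0.25},
    {"delta_pos": [0, 0, 0], "dr": [0, 0, -30], "fingers": 0.25},
    {"delta_pos": [0, 0, 0], "dr": [0, 0, -40], "fingers": 0.25},
    {"delta_pos": [0, 0, 0], "dr": [0, 0, -45], "fingers": 0.25}
  ]
}}

```text
time: 30.15
tool_pos: [0.6079, 0.0996, 0.2309]
tool_rot: [-3.141, -0.0, 1.962]
contact_force: [-0.1, -0.1, 0.2]
opening: 0.0345
grip_force: 0.0
```

Run:
```python
from h import *
im,P=shot('wrist')
m=((im[:,:,0]>110)&(im[:,:,1]<70)&(im[:,:,2]<70)).astype(np.uint8)
for k in cv2.findContours(m,0,2)[0]:
    if cv2.contourArea(k)>30: x,y,w,h=cv2.boundingRect(k); print(x,y,w,h,onz(P,x+w/2,y+h/2,.153))
rows((.608,.101,.146,112))
```

```text
522 225 55 49 [0.81240242 0.13920429 0.153     ]
310 192 14 24 [0.60885398 0.10039304 0.153     ]
29 44 18 14 [0.36747003 0.1319612  0.153     ]
t 30.2 pos [0.6079 0.0996 0.2309] yaw [-1.7996e+02 -1.0000e-02  1.1257e+02] open 0.0345
(0.608, 0.101, 0.146, 112) -> [0.12, 0.06, 8.49] [-0.0, -0.0, 0.6]
```

Request:
{"api": "step_arm", "payload": {
  "increments": [
    {"delta_pos": [0.1, 0.1, 3], "dr": [0, 0, 0], "fingers": 0.25},
    {"delta_pos": [0.1, 0.1, 6], "dr": [0, 0, 0], "fingers": 0.25},
    {"delta_pos": [0.1, 0.1, 8.4], "dr": [0, 0, 0], "fingers": 0.25},
    {"delta_pos": [0.1, 0.1, 8.4], "dr": [0, 0, 0], "fingers": 0.5},
    {"delta_pos": [0.1, 0.1, 8.4], "dr": [0, 0, 0], "fingers": 0.55}
  ],
  "newtons": 5
}}

```text
time: 30.82
tool_pos: [0.6092, 0.101, 0.1483]
tool_rot: [3.14, 0.001, 1.96]
contact_force: [-0.2, -0.6, 0.5]
opening: 0.0219
grip_force: 0.0
```

Run:
```python
from h import *
t=np.radians(-2.4);R=np.array([[np.cos(t),-np.sin(t)],[np.sin(t),np.cos(t)]])
def w(a,y): p=np.array([.602,.0485])+R@[-.052*np.cos(a),.052*np.sin(a)]; return (*p.round(4).tolist(),.146,y)
A=(1.5,1.3,1.1,.9,.7,.5,.3,.15,0,-.1,-.15)
rows(*[w(a,112+min(50,i*6)) for i,a in enumerate(A)])
```

```text
t 30.82 pos [0.6092 0.101  0.1483] yaw [1.7992e+02 4.0000e-02 1.1232e+02] open 0.0219
(0.6005, 0.1005, 0.146, 112) -> [0.29, -0.82, 0.23] [0.1, 0.0, 0.3]
(0.5902, 0.0991, 0.146, 118) -> [0.55, -1.83, 0.23] [0.1, 0.0, -5.7]
(0.5804, 0.0958, 0.146, 124) -> [0.62, -2.86, 0.23] [0.1, 0.0, -11.7]
(0.5714, 0.0906, 0.146, 130) -> [0.48, -3.89, 0.22] [0.1, 0.0, -17.7]
(0.5637, 0.0836, 0.146, 136) -> [0.12, -4.87, 0.22] [0.1, 0.1, -23.7]
(0.5574, 0.0753, 0.146, 142) -> [-0.41, -5.77, 0.22] [0.1, 0.1, -29.7]
(0.553, 0.0659, 0.146, 148) -> [-1.11, -6.53, 0.22] [0.1, 0.1, -35.7]
(0.551, 0.0584, 0.146, 154) -> [-1.73, -7.0, 0.22] [0.1, 0.1, -41.7]
(0.55, 0.0507, 0.146, 160) -> [-2.4, -7.39, 0.22] [0.1, 0.1, -47.7]
(0.5501, 0.0455, 0.146, 162) -> [-2.89, -7.58, 0.22] [0.1, 0.1, -49.7]
(0.5503, 0.0429, 0.146, 162) -> [-3.14, -7.66, 0.22] [0.1, 0.1, -49.7]
```

Request:
{"api": "step_arm", "payload": {
  "increments": [
    {"delta_pos": [0.3, -0.8, 0.1], "dr": [0, 0, 0], "fingers": 0.55},
    {"delta_pos": [0.5, -1.8, 0.1], "dr": [0, 0, -6], "fingers": 0.55},
    {"delta_pos": [0.6, -2.9, 0.1], "dr": [0, 0, -12], "fingers": 0.55},
    {"delta_pos": [0.5, -3.9, 0.1], "dr": [0, 0, -18], "fingers": 0.55},
    {"delta_pos": [0.1, -4.9, 0.1], "dr": [0, 0, -24], "fingers": 0.55}
  ]
}}

```text
time: 31.45
tool_pos: [0.5625, 0.0837, 0.1474]
tool_rot: [3.14, 0.001, 2.384]
contact_force: [0.3, 1.4, -0.7]
opening: 0.0206
grip_force: 0.7
```

Run:
```python
from h import *
t=np.radians(-2.4);R=np.array([[np.cos(t),-np.sin(t)],[np.sin(t),np.cos(t)]])
def w(a,y): p=np.array([.602,.0485])+R@[-.052*np.cos(a),.052*np.sin(a)]; return (*p.round(4).tolist(),.146,y)
rows(w(.5,143),w(.3,150),w(.15,156),w(0,162),w(-.1,165),w(-.15,168))
```

```text
t 31.45 pos [0.5625 0.0837 0.1474] yaw [1.7989e+02 5.0000e-02 1.3661e+02] open 0.0206
(0.5574, 0.0753, 0.146, 143) -> [-0.21, -0.97, 0.14] [0.1, 0.1, -6.4]
(0.553, 0.0659, 0.146, 150) -> [-0.53, -1.95, 0.14] [0.1, 0.1, -13.4]
(0.551, 0.0584, 0.146, 156) -> [-0.9, -2.63, 0.14] [0.1, 0.1, -19.4]
(0.55, 0.0507, 0.146, 162) -> [-1.36, -3.26, 0.14] [0.1, 0.1, -25.4]
(0.5501, 0.0455, 0.146, 165) -> [-1.72, -3.63, 0.14] [0.1, 0.1, -28.4]
(0.5503, 0.0429, 0.146, 168) -> [-1.92, -3.81, 0.14] [0.1, 0.1, -31.4]
```

Request:
{"api": "step_arm", "payload": {
  "increments": [
    {"delta_pos": [-0.2, -1.0, 0], "dr": [0, 0, -6], "fingers": 0.55},
    {"delta_pos": [-0.5, -2.0, 0], "dr": [0, 0, -13], "fingers": 0.55},
    {"delta_pos": [-0.9, -2.6, 0], "dr": [0, 0, -19], "fingers": 0.55},
    {"delta_pos": [-1.4, -3.3, 0], "dr": [0, 0, -25], "fingers": 0.55},
    {"delta_pos": [-1.7, -3.6, 0], "dr": [0, 0, -28], "fingers": 0.55}
  ]
}}

```text
time: 32.08
tool_pos: [0.5501, 0.0458, 0.1473]
tool_rot: [3.14, 0.001, 2.871]
contact_force: [-0.1, 4.2, 2.8]
opening: 0.0209
grip_force: 1.6
```

Request:
{"api": "step_arm", "payload": {
  "increments": [
    {"delta_pos": [0, 0, 0], "dr": [0, 0, 0], "fingers": 0.55},
    {"delta_pos": [0, -0.1, 0], "dr": [0, 0, 0], "fingers": 0.55},
    {"delta_pos": [0, -0.2, 0], "dr": [0, 0, 0], "fingers": 0.55},
    {"delta_pos": [0, -0.2, 0], "dr": [0, 0, 0], "fingers": 0.55},
    {"delta_pos": [0, -0.2, 0], "dr": [0, 0, 0], "fingers": 0.55}
  ]
}}

```text
time: 32.7
tool_pos: [0.5503, 0.0435, 0.1482]
tool_rot: [3.141, 0.003, 2.869]
contact_force: [0.2, -1.2, 6.0]
opening: 0.0206
grip_force: 2.6
```

Request:
{"api": "step_arm", "payload": {
  "increments": [
    {"delta_pos": [0, 0.2, 0], "dr": [0, 0, 0], "fingers": 0.3},
    {"delta_pos": [0, 0.2, 0], "dr": [0, 0, 0], "fingers": 0.2},
    {"delta_pos": [0, 0.2, -3], "dr": [0, 0, 0], "fingers": 0.2},
    {"delta_pos": [0, 0.2, -7], "dr": [0, 0, 0], "fingers": 0.2},
    {"delta_pos": [0, 0.2, -9], "dr": [0, 0, 0], "fingers": 0.2}
  ]
}}

```text
time: 33.33
tool_pos: [0.5509, 0.0454, 0.2395]
tool_rot: [3.141, 0.005, 2.869]
contact_force: [0.2, -0.5, 1.0]
opening: 0.0365
grip_force: 0.0
```

Request:
{"api": "step_arm", "payload": {
  "increments": [
    {"delta_pos": [-2, -4, -1], "dr": [0, 0, 10], "fingers": -0.2},
    {"delta_pos": [-3, -8, -1], "dr": [0, 0, 20], "fingers": -0.5},
    {"delta_pos": [-3, -10, -1], "dr": [0, 0, 30], "fingers": -1},
    {"delta_pos": [-3, -10, -1], "dr": [0, 0, 40], "fingers": -1},
    {"delta_pos": [-3, -10, -1], "dr": [0, 0, 50], "fingers": -1}
  ]
}}

```text
time: 33.95
tool_pos: [0.5521, -0.0594, 0.2472]
tool_rot: [3.141, 0.001, 1.989]
contact_force: [-0.4, 0.3, -0.3]
opening: 0.0822
grip_force: 0.0
```

Run:
```python
from h import *
t,T=shot('top'); s,S=shot('scene'); im,P=shot('wrist')
cv2.imwrite('pics/v9.png',np.vstack([np.hstack([cv2.resize(t[170:260,210:360,::-1],(400,240)),cv2.resize(s[150:260,270:400,::-1],(284,240))]),cv2.resize(im[:,:,::-1],(684,350))]))
for n,im_,PP,w in (('s',s,S,(280,380,150,240)),('t',t,T,(250,340,170,230)),('w',im,P,(0,640,0,260))):
    m=((im_[:,:,0]>110)&(im_[:,:,1]<70)&(im_[:,:,2]<70)).astype(np.uint8)
    for k in cv2.findContours(m,0,2)[0]:
        x,y,a,b=cv2.boundingRect(k)
        if cv2.contourArea(k)>5 and (w[0]<x<w[1] and w[2]<y<w[3]): print(n,x,y,a,b,onz(PP,x+a/2,y+b/2,.153))
rows((.4879,.243,.27,45))
```

```text
s 317 173 4 13 [0.5534928  0.05962211 0.153     ]
t 314 205 4 4 [0.55222306 0.06046057 0.153     ]
w 123 129 7 7 [ 0.38714465 -0.07097189  0.153     ]
w 132 117 7 7 [ 0.39152334 -0.0585833   0.153     ]
w 140 105 7 7 [ 0.39498401 -0.04679237  0.153     ]
w 371 52 21 19 [0.55346663 0.06169492 0.153     ]
t 34.1 pos [ 0.5522 -0.0589  0.247 ] yaw [1.7996e+02 5.0000e-02 1.1456e+02] open 0.0906
(0.4879, 0.243, 0.27, 45) -> [30.13, 6.7, -2.32] [0.1, 0.0, 69.6]
```

View pics/v9.png

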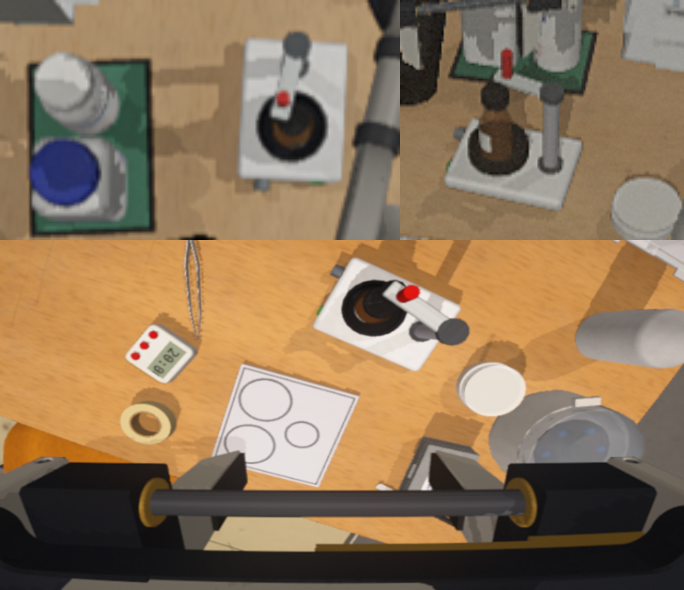

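Run:
```python
from h import *
rows((.5525,.061,.24,170),(.5525,.061,.146,170))
```

```text
t 34.1 pos [ 0.5522 -0.0589  0.247 ] yaw [1.7996e+02 5.0000e-02 1.1456e+02] open 0.0906
(0.5525, 0.061, 0.24, 170) -> [10.9, 5.01, 0.7] [0.0, 0.1, -55.4]
(0.5525, 0.061, 0.146, 170) -> [10.91, 5.0, 10.1] [0.0, 0.1, -55.4]
```

Request:
{"api": "step_arm", "payload": {
  "increments": [
    {"delta_pos": [3, 1.3, 0], "dr": [0, 0, -10], "fingers": 0},
    {"delta_pos": [6, 2.6, 0], "dr": [0, 0, -20], "fingers": 0.2},
    {"delta_pos": [9, 4, 0], "dr": [0, 0, -30], "fingers": 0.3},
    {"delta_pos": [10.9, 5, 0.7], "dr": [0, 0, -40], "fingers": 0.3},
    {"delta_pos": [10.9, 5, 0.7], "dr": [0, 0, -50], "fingers": 0.3}
  ]
}}

```text
time: 34.72
tool_pos: [0.5524, 0.0627, 0.2392]
tool_rot: [3.142, -0.0, 2.882]
contact_force: [-0.5, -1.0, 0.2]
opening: 0.0464
grip_force: 0.0
```

Run:
```python
from h import *
for i in range(2): im,P=shot('wrist')
m=((im[:,:,0]>110)&(im[:,:,1]<70)&(im[:,:,2]<70)).astype(np.uint8)
for k in cv2.findContours(m,0,2)[0]:
    if cv2.contourArea(k)>30: x,y,w,h=cv2.boundingRect(k); print(x,y,w,h,onz(P,x+w/2,y+h/2,.153))
rows((.5525,.061,.148,165))
```

```text
309 192 13 22 [0.55409802 0.06161558 0.153     ]
126 10 8 8 [ 0.37808927 -0.03445334  0.153     ]
110 10 8 8 [ 0.37427839 -0.04641269  0.153     ]
142 9 8 9 [ 0.38145845 -0.02252234  0.153     ]
t 34.83 pos [0.5527 0.0616 0.2395] yaw [-1.7999e+02  2.0000e-02  1.6473e+02] open 0.0384
(0.5525, 0.061, 0.148, 165) -> [0.01, -0.06, 9.15] [-0.0, 0.0, -0.3]
```

Request:
{"api": "step_arm", "payload": {
  "increments": [
    {"delta_pos": [0, 0, 3], "dr": [0, 0, 0], "fingers": 0.3},
    {"delta_pos": [0, 0, 6], "dr": [0, 0, 0], "fingers": 0.3},
    {"delta_pos": [0, 0, 9.1], "dr": [0, 0, 0], "fingers": 0.3},
    {"delta_pos": [0, 0, 9.1], "dr": [0, 0, 0], "fingers": 0.6},
    {"delta_pos": [0, 0, 9.1], "dr": [0, 0, 0], "fingers": 0.65}
  ]
}}

```text
time: 35.45
tool_pos: [0.5537, 0.0608, 0.1497]
tool_rot: [3.141, 0.002, 2.869]
contact_force: [0.2, 0.5, 0.2]
opening: 0.0181
grip_force: 0.0
```

Request:
{"api": "step_arm", "payload": {
  "increments": [
    {"delta_pos": [0, 0, 0], "dr": [0, 0, 0], "fingers": 0.65},
    {"delta_pos": [0, 0, 0], "dr": [0, 0, 0], "fingers": 0.65},
    {"delta_pos": [0, -0.2, 0], "dr": [0, 0, 0], "fingers": 0.65},
    {"delta_pos": [-0.1, -0.4, 0], "dr": [0, 0, -1], "fingers": 0.65},
    {"delta_pos": [-0.2, -0.6, 0], "dr": [0, 0, -2], "fingers": 0.65}
  ]
}}

```text
time: 36.08
tool_pos: [0.5533, 0.0545, 0.1484]
tool_rot: [3.141, 0.0, 2.906]
contact_force: [-0.2, 1.1, 1.1]
opening: 0.0162
grip_force: 0.4
```

Run:
```python
from h import *
im,P=shot('wrist');s,S=shot('scene')
for n,im_,PP,w in (('s',s,S,(280,380,150,240)),('w',im,P,(200,440,0,300))):
    m=((im_[:,:,0]>110)&(im_[:,:,1]<70)&(im_[:,:,2]<70)).astype(np.uint8)
    for k in cv2.findContours(m,0,2)[0]:
        x,y,a,b=cv2.boundingRect(k)
        if cv2.contourArea(k)>5 and (w[0]<x<w[1] and w[2]<y<w[3]): print(n,x,y,a,b,onz(PP,x+a/2,y+b/2,.153))
rows((.5501,.05,.148,175))
cv2.imwrite('pics/v10.png',np.hstack([cv2.resize(im[100:340,200:440,::-1],(480,480)),cv2.resize(s[150:250,280:345,::-1],(312,480))]))
```

```text
s 317 179 4 7 [0.55599181 0.04985585 0.153     ]
w 317 225 19 40 [0.55404597 0.06083913 0.153     ]
t 36.17 pos [0.5533 0.0543 0.1483] yaw [-179.99    0.    166.44] open 0.0161
(0.5501, 0.05, 0.148, 175) -> [0.21, -0.49, 0.03] [-0.0, 0.0, -8.6]
```

View pics/v10.png

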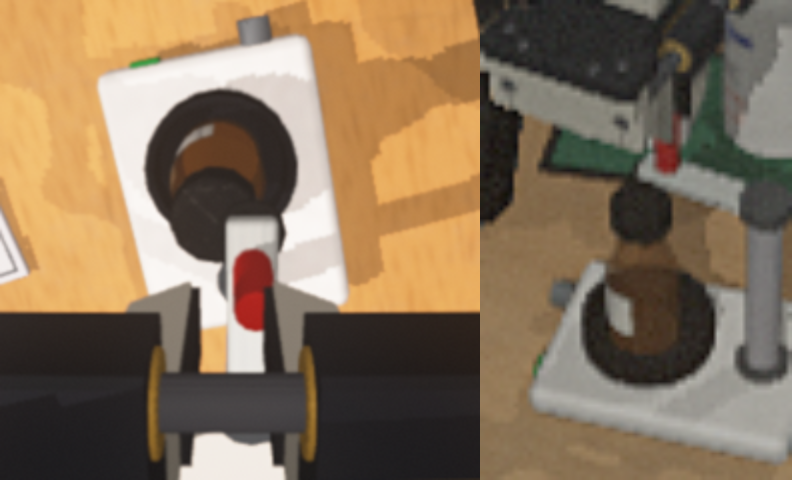

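Request:
{"api": "step_arm", "payload": {
  "increments": [
    {"delta_pos": [0, -0.1, 0], "dr": [0, 0, -1], "fingers": 0.65},
    {"delta_pos": [0, -0.2, 0], "dr": [0, 0, -2], "fingers": 0.65},
    {"delta_pos": [0.1, -0.3, 0], "dr": [0, 0, -4], "fingers": 0.65},
    {"delta_pos": [0.1, -0.4, 0], "dr": [0, 0, -6], "fingers": 0.65},
    {"delta_pos": [0.2, -0.5, 0], "dr": [0, 0, -8], "fingers": 0.65}
  ]
}}

```text
time: 36.8
tool_pos: [0.5502, 0.0502, 0.1483]
tool_rot: [-3.141, 0.0, 3.047]
contact_force: [1.2, 0.1, 1.3]
opening: 0.016
grip_force: 0.6
```

Request:
{"api": "step_arm", "payload": {
  "increments": [
    {"delta_pos": [0, -0.1, 0], "dr": [0, 0, 0], "fingers": 0.65},
    {"delta_pos": [0, -0.2, 0], "dr": [0, 0, 0], "fingers": 0.65},
    {"delta_pos": [0, -0.3, 0], "dr": [0, 0, 0], "fingers": 0.65},
    {"delta_pos": [0, -0.3, 0], "dr": [0, 0, 0], "fingers": 0.65},
    {"delta_pos": [0, -0.3, 0], "dr": [0, 0, 0], "fingers": 0.65}
  ]
}}

```text
time: 37.42
tool_pos: [0.5496, 0.0472, 0.1483]
tool_rot: [-3.141, -0.0, 3.044]
contact_force: [-2.0, 0.1, 2.9]
opening: 0.0159
grip_force: 1.4
```

Run:
```python
from h import *
im,P=shot('wrist');s,S=shot('scene')
rows((.5501,.044,.148,175)); o=robot.observe(); print(o['contact_force'],o['grip_force'])
cv2.imwrite('pics/v11.png',np.hstack([cv2.resize(im[100:340,200:440,::-1],(480,480)),cv2.resize(s[150:250,280:345,::-1],(312,480))]))
```

```text
t 37.52 pos [0.5497 0.0472 0.1483] yaw [-1.7998e+02 -1.0000e-02  1.7442e+02] open 0.0162
(0.5501, 0.044, 0.148, 175) -> [-0.07, -0.31, 0.03] [-0.0, -0.0, -0.6]
[-2.41038075  0.48547297  3.47031837] 1.5117625304264948
```

View pics/v11.png

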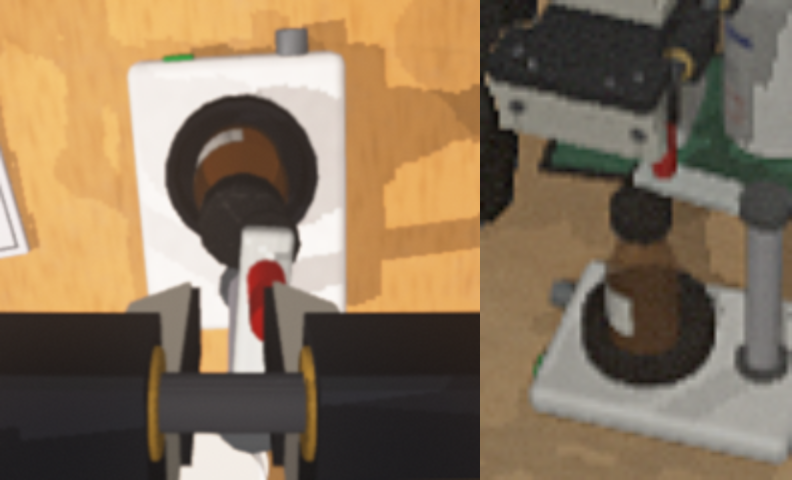

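Run:
```python
from h import *
P=viewer.camera_params('wrist');S=viewer.camera_params('scene');s=robot.observe()
R=Ro.from_euler('xyz',s['tool_rot']).as_matrix();p=s['tool_pos']
for d in (-.008,.008):
    for b in (0,-.019): print('tip',d,b,np.round(proj(P,p+R@[0,d,b]),1), 'edge',np.round(proj(P,p+R@[.0095,d,b]),1))
for a in (0,.1,.2):
    t=np.radians(-2.4);c,q=np.cos(t),np.sin(t);x,y=-.052*np.cos(a),.052*np.sin(a);w=np.array([.602+c*x-q*y,.0485+q*x+c*y])
    print(a,w.round(4),*[np.round(proj(C,[*w,z]),1) for C in (P,S) for z in (.136,.170)])
print('post',*[np.round(proj(P,[.602,.0485,z]),1) for z in (.022,.136)],*[np.round(proj(S,[.602,.0485,z]),1) for z in (.022,.136)])
print('vialtop',*[np.round(proj(C,[.542,.0513,z]),1) for C in (P,S) for z in (.026,.122)])
```

```text
tip -0.008 0 [301.6 242.9] edge [301.3 227.6]
tip -0.008 -0.019 [300.1 257.3] edge [299.8 240.7]
tip 0.008 0 [329.1 242.9] edge [329.3 227.6]
tip 0.008 -0.019 [330.5 257.3] edge [330.7 240.6]
0 [0.55   0.0507] [321.1 235. ] [322.1 259.6] [316.7 187.3] [316.4 176.2]
0.1 [0.5505 0.0559] [329.5 235. ] [332.1 259.6] [317.4 185.9] [317.2 174.8]
0.2 [0.5515 0.061 ] [337.9 235.7] [342.  260.4] [318.4 184.5] [318.2 173.4]
post [322.1 240.4] [325.1 307.5] [338.  225.6] [338.7 191.6]
vialtop [319.2 181.9] [320.6 215.3] [314.4 219.5] [313.5 191. ]
```

Request:
{"api": "step_arm", "payload": {
  "increments": [
    {"delta_pos": [0, 0, -2], "dr": [0, 0, 0], "fingers": 0.65},
    {"delta_pos": [0, 0, -5], "dr": [0, 0, 0], "fingers": 0.65},
    {"delta_pos": [0, 0, -6], "dr": [0, 0, 10], "fingers": 1},
    {"delta_pos": [0, 2, -6], "dr": [0, 0, 20], "fingers": 1},
    {"delta_pos": [0, 4, -6], "dr": [0, 0, 30], "fingers": 1}
  ]
}}

```text
time: 38.15
tool_pos: [0.5539, 0.0872, 0.2082]
tool_rot: [-3.142, 0.0, 2.514]
contact_force: [0.1, 0.1, -0.4]
opening: 0.0004
grip_force: 0.0
```

Request:
{"api": "step_arm", "payload": {
  "increments": [
    {"delta_pos": [0, 0, 0], "dr": [0, 0, 10], "fingers": 1},
    {"delta_pos": [0, 0, 0], "dr": [0, 0, 20], "fingers": 1},
    {"delta_pos": [0, 0, 0], "dr": [0, 0, 30], "fingers": 1},
    {"delta_pos": [0, 0, 0], "dr": [0, 0, 40], "fingers": 1},
    {"delta_pos": [0, 0, 0], "dr": [0, 0, 50], "fingers": 1}
  ]
}}

```text
time: 38.78
tool_pos: [0.5537, 0.087, 0.2079]
tool_rot: [-3.141, 0.0, 1.642]
contact_force: [-0.0, -0.3, 0.6]
opening: 0.0004
grip_force: 0.0
```

Run:
```python
from h import *
for i in range(2): im,P=shot('wrist')
m=((im[:,:,0]>110)&(im[:,:,1]<70)&(im[:,:,2]<70)).astype(np.uint8)
for k in cv2.findContours(m,0,2)[0]:
    if cv2.contourArea(k)>30: x,y,w,h=cv2.boundingRect(k); print(x,y,w,h,onz(P,x+w/2,y+h/2,.153))
rows((.548,.088,.205,87),(.548,.088,.143,87),(.548,.07,.143,87))
```

```text
306 237 12 7 [0.55237167 0.06534037 0.153     ]
620 144 20 49 [0.79150719 0.13779822 0.153     ]
49 132 21 16 [0.36474418 0.13094345 0.153     ]
562 117 16 5 [0.73053857 0.16865884 0.153     ]
t 38.88 pos [0.5537 0.087  0.2079] yaw [-1.7998e+02  1.0000e-02  9.4350e+01] open 0.0004
(0.548, 0.088, 0.205, 87) -> [0.14, -0.56, 0.29] [-0.0, 0.0, 7.4]
(0.548, 0.088, 0.143, 87) -> [0.14, -0.56, 6.49] [-0.0, 0.0, 7.4]
(0.548, 0.07, 0.143, 87) -> [-1.65, -0.7, 6.49] [-0.0, 0.0, 7.4]
```

Request:
{"api": "step_arm", "payload": {
  "increments": [
    {"delta_pos": [0.1, -0.4, 2], "dr": [0, 0, 7.4], "fingers": 1},
    {"delta_pos": [0.1, -0.4, 4.5], "dr": [0, 0, 7.4], "fingers": 1},
    {"delta_pos": [0.1, -0.4, 6.5], "dr": [0, 0, 7.4], "fingers": 1},
    {"delta_pos": [-0.3, -0.4, 6.5], "dr": [0, 0, 7.4], "fingers": 1},
    {"delta_pos": [-0.8, -0.4, 6.5], "dr": [0, 0, 7.4], "fingers": 1}
  ]
}}

```text
time: 39.5
tool_pos: [0.5509, 0.0784, 0.144]
tool_rot: [3.14, 0.0, 1.521]
contact_force: [-0.2, 0.6, -0.5]
opening: 0.0006
grip_force: 0.0
```

Request:
{"api": "step_arm", "payload": {
  "increments": [
    {"delta_pos": [-0.3, 0, 0], "dr": [0, 0, 0], "fingers": 1},
    {"delta_pos": [-0.6, 0, 0], "dr": [0, 0, 0], "fingers": 1},
    {"delta_pos": [-0.9, 0, 0], "dr": [0, 0, 0], "fingers": 1},
    {"delta_pos": [-1.1, 0, 0], "dr": [0, 0, 0], "fingers": 1},
    {"delta_pos": [-1.1, 0, 0], "dr": [0, 0, 0], "fingers": 1}
  ]
}}

```text
time: 40.12
tool_pos: [0.5498, 0.0681, 0.1435]
tool_rot: [3.141, -0.001, 1.519]
contact_force: [-0.7, 2.1, 1.6]
opening: 0.0004
grip_force: 1.2
```

Run:
```python
from h import *
rows((.548,.06,.143,87)); 
for n in ('scene','wrist'):
    im,P=shot(n); w={'scene':(280,380,150,240),'wrist':(200,440,100,300)}[n]
    m=((im[:,:,0]>110)&(im[:,:,1]<70)&(im[:,:,2]<70)).astype(np.uint8)
    for k in cv2.findContours(m,0,2)[0]:
        x,y,a,b=cv2.boundingRect(k)
        if cv2.contourArea(k)>5 and (w[0]<x<w[1] and w[2]<y<w[3]): print(n,x,y,a,b,onz(P,x+a/2,y+b/2,.153))
```

```text
t 40.12 pos [0.5498 0.0681 0.1435] yaw [ 1.7998e+02 -3.0000e-02  8.7020e+01] open 0.0004
(0.548, 0.06, 0.143, 87) -> [-0.81, -0.14, 0.05] [0.0, -0.0, 0.0]
scene 315 176 5 13 [0.55269831 0.04906946 0.153     ]
wrist 295 207 20 16 [0.54516111 0.08898762 0.153     ]
```

Request:
{"api": "step_arm", "payload": {
  "increments": [
    {"delta_pos": [-0.1, 0, 0], "dr": [0, 0, 0], "fingers": 1},
    {"delta_pos": [-0.2, 0, 0], "dr": [0, 0, 0], "fingers": 1},
    {"delta_pos": [-0.3, 0, 0], "dr": [0, 0, 0], "fingers": 1},
    {"delta_pos": [-0.3, 0, 0], "dr": [0, 0, 0], "fingers": 1},
    {"delta_pos": [-0.3, 0, 0], "dr": [0, 0, 0], "fingers": 1}
  ]
}}

```text
time: 40.85
tool_pos: [0.5499, 0.0671, 0.1435]
tool_rot: [3.141, -0.004, 1.519]
contact_force: [1.1, 11.2, 1.1]
opening: 0.0004
grip_force: 5.5
```

Request:
{"api": "step_arm", "payload": {
  "increments": [
    {"delta_pos": [0.2, 0, 0], "dr": [0, 0, 0], "fingers": 1},
    {"delta_pos": [0.4, 0, 0], "dr": [0, 0, 0], "fingers": 1},
    {"delta_pos": [0.8, 0, 0], "dr": [0, 0, 0], "fingers": 1},
    {"delta_pos": [1.5, 0, -1], "dr": [0, 0, 0], "fingers": 1},
    {"delta_pos": [2.5, 0, -5], "dr": [0, 0, 0], "fingers": 1}
  ]
}}

```text
time: 41.48
tool_pos: [0.5495, 0.0898, 0.1922]
tool_rot: [-3.136, 0.001, 1.518]
contact_force: [1.0, 0.3, 0.5]
opening: 0.0004
grip_force: 0.0
```

Request:
{"api": "step_arm", "payload": {
  "increments": [
    {"delta_pos": [3, -1, -5], "dr": [0, 0, 10], "fingers": 0},
    {"delta_pos": [6, -2, -8], "dr": [0, 0, 20], "fingers": -0.5},
    {"delta_pos": [9, -4, -8], "dr": [0, 0, 30], "fingers": -1},
    {"delta_pos": [12, -5.5, -8], "dr": [0, 0, 40], "fingers": -1},
    {"delta_pos": [15, -6, -8], "dr": [0, 0, 42], "fingers": -1}
  ]
}}

```text
time: 42.1
tool_pos: [0.498, 0.2438, 0.2744]
tool_rot: [3.141, -0.001, 0.783]
contact_force: [-0.6, 0.5, -0.1]
opening: 0.0461
grip_force: 0.0
```

Run:
```python
from h import *
for n,w in dict(scene=(280,380,150,240),top=(290,340,180,230)).items():
    im,P=shot(n)
    m=((im[:,:,0]>110)&(im[:,:,1]<75)&(im[:,:,2]<75)).astype(np.uint8)
    for k in cv2.findContours(m,0,2)[0]:
        x,y,a,b=cv2.boundingRect(k)
        if cv2.contourArea(k)>3 and (w[0]<x<w[1] and w[2]<y<w[3]): print(n,x,y,a,b,onz(P,x+a/2,y+b/2,.153))
for i in range(2): im,P=shot('wrist')
m=((im[:,:,0]>110)&(im[:,:,1]<75)&(im[:,:,2]<75)).astype(np.uint8)
for k in cv2.findContours(m,0,2)[0]:
    if cv2.contourArea(k)>20:
        x,y,a,b=cv2.boundingRect(k); print('w',x,y,a,b,onz(P,x+a/2,y+b/2,.153))
rows((.4879,.243,.27,45))
hsv=cv2.cvtColor(im,cv2.COLOR_RGB2HSV)
m=((hsv[:,:,0]>105)&(hsv[:,:,1]>150)&(hsv[:,:,2]>60)).astype(np.uint8)
k=max(cv2.findContours(m,0,2)[0],key=cv2.contourArea); c,r=cv2.minEnclosingCircle(k); print('blue',c,r,onz(P,*c,.177))
```

```text
scene 315 175 5 14 [0.55228046 0.05068751 0.153     ]
top 318 205 5 5 [0.55113126 0.05013699 0.153     ]
w 269 331 15 14 [0.35301624 0.1578672  0.153     ]
w 428 232 19 21 [0.54628591 0.12273633 0.153     ]
w 549 19 21 23 [0.74812602 0.1973315  0.153     ]
w 619 15 21 45 [0.79809485 0.14699247 0.153     ]
t 42.3 pos [0.4987 0.2428 0.2737] yaw [1.7996e+02 1.0000e-02 4.5120e+01] open 0.0621
(0.4879, 0.243, 0.27, 45) -> [-0.75, -0.77, 0.36] [0.0, 0.0, 0.1]
blue (230.0, 37.5) 84.74825286865234 [0.5420554  0.38067636 0.177     ]
```

Request:
{"api": "step_arm", "payload": {
  "increments": [
    {"delta_pos": [-0.75, -0.75, 0], "dr": [0, 0, 0], "fingers": -1},
    {"delta_pos": [-0.75, -0.75, 0], "dr": [0, 0, 0], "fingers": -1},
    {"delta_pos": [-0.75, -0.75, 0], "dr": [0, 0, 0], "fingers": -1},
    {"delta_pos": [-0.75, -0.75, 0], "dr": [0, 0, 0], "fingers": -1},
    {"delta_pos": [-0.75, -0.75, 2], "dr": [0, 0, 0], "fingers": -1}
  ]
}}

```text
time: 42.92
tool_pos: [0.4892, 0.2428, 0.2544]
tool_rot: [3.14, -0.003, 0.786]
contact_force: [0.9, -0.6, -0.5]
opening: 0.0918
grip_force: 0.0
```

Run:
```python
from h import *
im,P=shot('wrist')
hsv=cv2.cvtColor(im,cv2.COLOR_RGB2HSV)
m=((hsv[:,:,0]>105)&(hsv[:,:,0]<135)&(hsv[:,:,1]>150)&(hsv[:,:,2]>60)).astype(np.uint8);m[:,:220]=0;m[300:]=0
k=max(cv2.findContours(m,0,2)[0],key=cv2.contourArea); c,r=cv2.minEnclosingCircle(k); print('blue',c,r,onz(P,*c,.177))
rows((.4879,.243,.1485,45))
```

```text
blue (261.0, 45.5) 61.2475471496582 [0.54572815 0.3544468  0.177     ]
t 42.98 pos [0.4875 0.2422 0.2506] yaw [-1.7993e+02  1.6000e-01  4.5010e+01] open 0.0913
(0.4879, 0.243, 0.1485, 45) -> [0.11, -0.01, 10.21] [-0.1, 0.2, 0.0]
```

Request:
{"api": "step_arm", "payload": {
  "increments": [
    {"delta_pos": [0.1, 0, 3], "dr": [0, 0, 0], "fingers": -1},
    {"delta_pos": [0.1, 0, 6], "dr": [0, 0, 0], "fingers": -1},
    {"delta_pos": [0.1, 0, 9], "dr": [0, 0, 0], "fingers": -1},
    {"delta_pos": [0.1, 0, 10.2], "dr": [0, 0, 0], "fingers": -1},
    {"delta_pos": [0.1, 0, 10.2], "dr": [0, 0, 0], "fingers": -1}
  ],
  "newtons": 30
}}

```text
time: 43.6
tool_pos: [0.4888, 0.2433, 0.1511]
tool_rot: [-3.141, 0.001, 0.786]
contact_force: [0.3, -0.1, 0.2]
opening: 0.092
grip_force: 0.0
```

Request:
{"api": "step_arm", "payload": {
  "increments": [
    {"delta_pos": [0, 0, 0], "dr": [0, 0, 0], "fingers": 1},
    {"delta_pos": [0, 0, 0], "dr": [0, 0, 0], "fingers": 1},
    {"delta_pos": [0, 0, 0], "dr": [0, 0, 0], "fingers": 1},
    {"delta_pos": [0, 0, 0], "dr": [0, 0, 0], "fingers": 1},
    {"delta_pos": [0, 0, 0], "dr": [0, 0, 0], "fingers": 1}
  ]
}}

```text
time: 44.22
tool_pos: [0.4888, 0.2436, 0.1516]
tool_rot: [-3.141, -0.0, 0.786]
contact_force: [-1.9, 1.5, 1.8]
opening: 0.0572
grip_force: 30.0
```

Run:
```python
from h import *
rows((.488,.243,.345,45))
```

```text
t 44.23 pos [0.4888 0.2436 0.1516] yaw [-1.7999e+02 -3.0000e-02  4.5030e+01] open 0.0572
(0.488, 0.243, 0.345, 45) -> [-0.09, -0.01, -19.34] [-0.0, -0.0, 0.0]
```

Request:
{"api": "step_arm", "payload": {
  "increments": [
    {"delta_pos": [0, 0, -3], "dr": [0, 0, 0], "fingers": 1},
    {"delta_pos": [0, 0, -7], "dr": [0, 0, 0], "fingers": 1},
    {"delta_pos": [0, 0, -11.5], "dr": [0, 0, 0], "fingers": 1},
    {"delta_pos": [0, 0, -16], "dr": [0, 0, 0], "fingers": 1},
    {"delta_pos": [0, 0, -19.5], "dr": [0, 0, 0], "fingers": 1}
  ]
}}

```text
time: 44.85
tool_pos: [0.4886, 0.2431, 0.3471]
tool_rot: [-3.142, 0.001, 0.786]
contact_force: [-0.2, 0.8, -5.9]
opening: 0.0569
grip_force: 30.0
```

Request:
{"api": "step_arm", "payload": {
  "increments": [
    {"delta_pos": [-2.5, 2.5, 0], "dr": [0, 0, 0], "fingers": 1},
    {"delta_pos": [-6, 6, 0], "dr": [0, 0, 0], "fingers": 1},
    {"delta_pos": [-9.5, 9.5, 0], "dr": [0, 0, 0], "fingers": 1},
    {"delta_pos": [-13, 13, 0], "dr": [0, 0, 0], "fingers": 1},
    {"delta_pos": [-16.5, 16.5, 0], "dr": [0, 0, 0], "fingers": 1}
  ]
}}

```text
time: 45.48
tool_pos: [0.4883, 0.0084, 0.3452]
tool_rot: [-3.14, 0.002, 0.786]
contact_force: [-0.0, -0.5, -4.6]
opening: 0.0569
grip_force: 30.0
```

Request:
{"api": "step_arm", "payload": {
  "increments": [
    {"delta_pos": [-3.5, 3.5, 0], "dr": [0, 0, 0], "fingers": 1},
    {"delta_pos": [-7, 7, 0], "dr": [0, 0, 0], "fingers": 1},
    {"delta_pos": [-10.5, 10.5, 0], "dr": [0, 0, 0], "fingers": 1},
    {"delta_pos": [-13.7, 13.8, 0], "dr": [0, 0, 0], "fingers": 1},
    {"delta_pos": [-13.7, 13.8, 0], "dr": [0, 0, 0], "fingers": 1}
  ]
}}

```text
time: 46.1
tool_pos: [0.4888, -0.1876, 0.3444]
tool_rot: [-3.139, 0.003, 0.781]
contact_force: [-1.0, 0.2, -5.6]
opening: 0.0572
grip_force: 30.0
```

Run:
```python
from h import *
for i in range(3): shot('wrist')
rows((.4886,-.1858,.1545,45))
```

```text
t 46.25 pos [ 0.4896 -0.1837  0.3455] yaw [-1.7988e+02 -2.0000e-02  4.5030e+01] open 0.0569
(0.4886, -0.1858, 0.1545, 45) -> [-0.23, 0.12, 19.1] [-0.1, -0.0, 0.0]
```

Request:
{"api": "step_arm", "payload": {
  "increments": [
    {"delta_pos": [-0.2, 0.1, 5], "dr": [0, 0, 0], "fingers": 1},
    {"delta_pos": [-0.2, 0.1, 10], "dr": [0, 0, 0], "fingers": 1},
    {"delta_pos": [-0.2, 0.1, 15], "dr": [0, 0, 0], "fingers": 1},
    {"delta_pos": [-0.2, 0.1, 18], "dr": [0, 0, 0], "fingers": 1},
    {"delta_pos": [-0.2, 0.1, 18.6], "dr": [0, 0, 0], "fingers": 1}
  ]
}}

```text
time: 46.88
tool_pos: [0.488, -0.1846, 0.1585]
tool_rot: [-3.137, 0.001, 0.788]
contact_force: [-0.4, -0.7, -4.8]
opening: 0.0569
grip_force: 30.0
```

Request:
{"api": "step_arm", "payload": {
  "increments": [
    {"delta_pos": [0, 0, 0], "dr": [0, 0, 0], "fingers": 1},
    {"delta_pos": [0, 0, 0], "dr": [0, 0, 0], "fingers": 1},
    {"delta_pos": [0, 0, 0.1], "dr": [0, 0, 0], "fingers": 1},
    {"delta_pos": [0, 0, 0.2], "dr": [0, 0, 0], "fingers": 1},
    {"delta_pos": [0, 0, 0.2], "dr": [0, 0, 0], "fingers": 1}
  ]
}}

```text
time: 47.5
tool_pos: [0.489, -0.1866, 0.1584]
tool_rot: [3.141, 0.0, 0.786]
contact_force: [0.3, -0.6, -5.0]
opening: 0.0568
grip_force: 30.0
```

Run:
```python
from h import *
rows((.4886,-.1858,.1535,45))
```

```text
t 47.5 pos [ 0.489  -0.1866  0.1584] yaw [179.99   0.    45.02] open 0.0568
(0.4886, -0.1858, 0.1535, 45) -> [0.03, -0.09, 0.49] [0.0, 0.0, 0.0]
```

Request:
{"api": "step_arm", "payload": {
  "increments": [
    {"delta_pos": [0, -0.05, 0.15], "dr": [0, 0, 0], "fingers": 1},
    {"delta_pos": [0, -0.05, 0.3], "dr": [0, 0, 0], "fingers": 1},
    {"delta_pos": [0, -0.05, 0.4], "dr": [0, 0, 0], "fingers": 1},
    {"delta_pos": [0, -0.05, 0.5], "dr": [0, 0, 0], "fingers": 1},
    {"delta_pos": [0, -0.05, 0.5], "dr": [0, 0, 0], "fingers": 1}
  ]
}}

```text
time: 48.12
tool_pos: [0.4888, -0.1865, 0.1541]
tool_rot: [3.14, 0.0, 0.786]
contact_force: [-3.3, -0.2, 3.0]
opening: 0.057
grip_force: 30.0
```

Request:
{"api": "step_arm", "payload": {
  "increments": [
    {"delta_pos": [0, 0, 0], "dr": [0, 0, 0], "fingers": -1},
    {"delta_pos": [0, 0, 0], "dr": [0, 0, 0], "fingers": -1},
    {"delta_pos": [0, 0, 0], "dr": [0, 0, 0], "fingers": -1},
    {"delta_pos": [0, 0, 0], "dr": [0, 0, 0], "fingers": -1},
    {"delta_pos": [0, 0, -4], "dr": [0, 0, 0], "fingers": -1}
  ]
}}

```text
time: 48.75
tool_pos: [0.4871, -0.1853, 0.1911]
tool_rot: [-3.135, 0.002, 0.786]
contact_force: [0.4, -0.9, -0.1]
opening: 0.0917
grip_force: 0.0
```

Request:
{"api": "step_arm", "payload": {
  "increments": [
    {"delta_pos": [0, 0, -5], "dr": [0, 0, 0], "fingers": -1},
    {"delta_pos": [4, -3, -8], "dr": [0, 0, 0], "fingers": -1},
    {"delta_pos": [8, -6, -8], "dr": [0, 0, 0], "fingers": -1},
    {"delta_pos": [12, -9, -8], "dr": [0, 0, 0], "fingers": -1},
    {"delta_pos": [16.5, -12, -8], "dr": [0, 0, 0], "fingers": -1}
  ]
}}

```text
time: 49.38
tool_pos: [0.5205, 0.0168, 0.2735]
tool_rot: [3.141, -0.0, 0.785]
contact_force: [1.1, 0.1, -1.1]
opening: 0.0917
grip_force: 0.0
```

Run:
```python
from h import *
rows((.5677,.248,.275,45))
```

```text
t 49.38 pos [0.5205 0.0168 0.2735] yaw [ 1.7997e+02 -2.0000e-02  4.4990e+01] open 0.0917
(0.5677, 0.248, 0.275, 45) -> [19.69, -13.01, -0.15] [0.0, -0.0, -0.0]
```

Request:
{"api": "step_arm", "payload": {
  "increments": [
    {"delta_pos": [5, -3.3, 0], "dr": [0, 0, 0], "fingers": -1},
    {"delta_pos": [10, -6.6, 0], "dr": [0, 0, 0], "fingers": -1},
    {"delta_pos": [15, -10, 0], "dr": [0, 0, 0], "fingers": -1},
    {"delta_pos": [19.7, -13, 0], "dr": [0, 0, 0], "fingers": -1},
    {"delta_pos": [19.7, -13, 0], "dr": [0, 0, 0], "fingers": -1}
  ]
}}

```text
time: 50.0
tool_pos: [0.5674, 0.2504, 0.272]
tool_rot: [-3.14, 0.001, 0.791]
contact_force: [0.8, 0.3, -0.6]
opening: 0.0918
grip_force: 0.0
```

Run:
```python
from h import *
for i in range(4): im,P=shot('wrist')
c=proj(P,(.567,.248,.165)); print('pred white cap',c)
g=cv2.cvtColor(im,cv2.COLOR_RGB2GRAY);x,y=int(c[0])-50,int(c[1])-50
h=cv2.HoughCircles(g[y:y+100,x:x+100],cv2.HOUGH_GRADIENT,1,10,param1=100,param2=12,minRadius=20,maxRadius=34)
if h is not None:
    for q in h[0][:3]: print(q+[x,y,0],onz(P,q[0]+x,q[1]+y,.165))
rows((.5677,.248,.138,45))
```

```text
pred white cap (np.float64(313.7938965963343), np.float64(193.46137712509514))
[312.5        191.5         25.70000076] [0.56746544 0.25008068 0.165     ]
[315.5        178.5         26.60000038] [0.57767668 0.25651471 0.165     ]
[313.5        161.5         21.60000038] [0.58708702 0.2683468  0.165     ]
t 50.2 pos [0.5677 0.2455 0.2733] yaw [1.7998e+02 3.0000e-02 4.4960e+01] open 0.0919
(0.5677, 0.248, 0.138, 45) -> [0.19, -0.18, 13.53] [0.0, 0.0, -0.0]
```

Request:
{"api": "step_arm", "payload": {
  "increments": [
    {"delta_pos": [0.1, -0.1, 4], "dr": [0, 0, 0], "fingers": -1},
    {"delta_pos": [0.1, -0.1, 8], "dr": [0, 0, 0], "fingers": -1},
    {"delta_pos": [0.1, -0.1, 12], "dr": [0, 0, 0], "fingers": -1},
    {"delta_pos": [0.1, -0.1, 13.5], "dr": [0, 0, 0], "fingers": -1},
    {"delta_pos": [0.1, -0.1, 13.5], "dr": [0, 0, 0], "fingers": -1}
  ]
}}

```text
time: 50.82
tool_pos: [0.5678, 0.2471, 0.1383]
tool_rot: [-3.141, 0.001, 0.785]
contact_force: [0.8, -0.5, 0.7]
opening: 0.0917
grip_force: 0.0
```

Request:
{"api": "step_arm", "payload": {
  "increments": [
    {"delta_pos": [0, 0, 0], "dr": [0, 0, 0], "fingers": 1},
    {"delta_pos": [0, 0, 0], "dr": [0, 0, 0], "fingers": 1},
    {"delta_pos": [0, 0, 0], "dr": [0, 0, 0], "fingers": 1},
    {"delta_pos": [0, 0, 0], "dr": [0, 0, 0], "fingers": 1},
    {"delta_pos": [0, 0, 0], "dr": [0, 0, 0], "fingers": 1}
  ]
}}

```text
time: 51.45
tool_pos: [0.5676, 0.2482, 0.1384]
tool_rot: [-3.141, -0.0, 0.786]
contact_force: [-0.6, 0.4, 0.6]
opening: 0.049
grip_force: 30.0
```

Request:
{"api": "step_arm", "payload": {
  "increments": [
    {"delta_pos": [0, 0, 0], "dr": [0, 0, 0], "fingers": 1},
    {"delta_pos": [0, 0, 0], "dr": [0, 0, 0], "fingers": 1},
    {"delta_pos": [0, 0, 0], "dr": [0, 0, 0], "fingers": 1},
    {"delta_pos": [0, 0, 0], "dr": [0, 0, 0], "fingers": 1},
    {"delta_pos": [0, 0, 0], "dr": [0, 0, 0], "fingers": 1}
  ]
}}

```text
time: 52.08
tool_pos: [0.5677, 0.2481, 0.1384]
tool_rot: [3.142, -0.0, 0.786]
contact_force: [-2.1, 1.7, 2.8]
opening: 0.0489
grip_force: 30.0
```

Request:
{"api": "step_arm", "payload": {
  "increments": [
    {"delta_pos": [0, 0, -3], "dr": [0, 0, 0], "fingers": 1},
    {"delta_pos": [0, 0, -7], "dr": [0, 0, 0], "fingers": 1},
    {"delta_pos": [0, 0, -11.5], "dr": [0, 0, 0], "fingers": 1},
    {"delta_pos": [0, 0, -16], "dr": [0, 0, 0], "fingers": 1},
    {"delta_pos": [0, 0, -20], "dr": [0, 0, 0], "fingers": 1}
  ]
}}

```text
time: 52.7
tool_pos: [0.5675, 0.2475, 0.3385]
tool_rot: [-3.141, 0.002, 0.785]
contact_force: [-0.1, 0.9, -3.8]
opening: 0.0493
grip_force: 30.0
```

Request:
{"api": "step_arm", "payload": {
  "increments": [
    {"delta_pos": [-3, 2, 0], "dr": [0, 0, 0], "fingers": 1},
    {"delta_pos": [-7, 4.5, 0], "dr": [0, 0, 0], "fingers": 1},
    {"delta_pos": [-11, 7, 0], "dr": [0, 0, 0], "fingers": 1},
    {"delta_pos": [-15, 9.5, 0], "dr": [0, 0, 0], "fingers": 1},
    {"delta_pos": [-19, 12, 0], "dr": [0, 0, 0], "fingers": 1}
  ]
}}

```text
time: 53.32
tool_pos: [0.5173, 0.027, 0.3369]
tool_rot: [-3.14, 0.003, 0.786]
contact_force: [1.3, -1.1, -4.2]
opening: 0.0491
grip_force: 30.0
```

Run:
```python
from h import *
rows((.4797,-.1161,.338,45))
```

```text
t 53.33 pos [0.5173 0.027  0.3369] yaw [-1.7992e+02  1.5000e-01  4.5010e+01] open 0.0491
(0.4797, -0.1161, 0.338, 45) -> [-12.78, 7.46, -0.09] [-0.1, 0.1, 0.0]
```

Request:
{"api": "step_arm", "payload": {
  "increments": [
    {"delta_pos": [-4, 2.3, 0], "dr": [0, 0, 0], "fingers": 1},
    {"delta_pos": [-8, 4.6, 0], "dr": [0, 0, 0], "fingers": 1},
    {"delta_pos": [-11, 6.4, 0], "dr": [0, 0, 0], "fingers": 1},
    {"delta_pos": [-12.8, 7.4, 0], "dr": [0, 0, 0], "fingers": 1},
    {"delta_pos": [-12.8, 7.4, 0], "dr": [0, 0, 0], "fingers": 1}
  ]
}}

```text
time: 53.95
tool_pos: [0.4793, -0.1155, 0.3371]
tool_rot: [-3.14, 0.002, 0.783]
contact_force: [-0.1, -0.4, -4.3]
opening: 0.0489
grip_force: 30.0
```

Run:
```python
from h import *
for i in range(6): im,P=shot('wrist')
rows((.4797,-.1161,.1404,45))
hsv=cv2.cvtColor(im,cv2.COLOR_RGB2HSV)
m=((hsv[:,:,0]>105)&(hsv[:,:,0]<135)&(hsv[:,:,1]>150)&(hsv[:,:,2]>60)).astype(np.uint8);m[:150]=0
k=max(cv2.findContours(m,0,2)[0],key=cv2.contourArea); c,r=cv2.minEnclosingCircle(k); print('blue',c,r,onz(P,*c,.179))
```

```text
t 54.25 pos [ 0.4802 -0.1133  0.3381] yaw [-1.7998e+02  2.0000e-02  4.5100e+01] open 0.0492
(0.4797, -0.1161, 0.1404, 45) -> [-0.23, 0.16, 19.77] [-0.0, 0.0, 0.1]
blue (370.0569152832031, 224.56097412109375) 22.903057098388672 [ 0.48819245 -0.18785413  0.179     ]
```

Request:
{"api": "step_arm", "payload": {
  "increments": [
    {"delta_pos": [-0.2, 0.15, 5], "dr": [0, 0, 0], "fingers": 1},
    {"delta_pos": [-0.2, 0.15, 10], "dr": [0, 0, 0], "fingers": 1},
    {"delta_pos": [-0.2, 0.15, 15], "dr": [0, 0, 0], "fingers": 1},
    {"delta_pos": [-0.2, 0.15, 18], "dr": [0, 0, 0], "fingers": 1},
    {"delta_pos": [-0.2, 0.15, 19.3], "dr": [0, 0, 0], "fingers": 1}
  ]
}}

```text
time: 54.88
tool_pos: [0.4791, -0.1157, 0.1438]
tool_rot: [-3.139, 0.001, 0.787]
contact_force: [0.0, 0.4, -5.3]
opening: 0.0491
grip_force: 30.0
```

Request:
{"api": "step_arm", "payload": {
  "increments": [
    {"delta_pos": [0, 0, 0], "dr": [0, 0, 0], "fingers": 1},
    {"delta_pos": [0, 0, 0], "dr": [0, 0, 0], "fingers": 1},
    {"delta_pos": [0, 0, 0.1], "dr": [0, 0, 0], "fingers": 1},
    {"delta_pos": [0, 0, 0.2], "dr": [0, 0, 0], "fingers": 1},
    {"delta_pos": [0, 0, 0.2], "dr": [0, 0, 0], "fingers": 1}
  ]
}}

```text
time: 55.5
tool_pos: [0.4798, -0.1166, 0.1435]
tool_rot: [3.141, -0.0, 0.786]
contact_force: [-0.8, 0.6, -5.4]
opening: 0.0491
grip_force: 30.0
```

Run:
```python
from h import *
rows((.4797,-.1161,.1404,45))
```

```text
t 55.5 pos [ 0.4798 -0.1166  0.1435] yaw [ 1.7998e+02 -1.0000e-02  4.5020e+01] open 0.0491
(0.4797, -0.1161, 0.1404, 45) -> [0.02, -0.04, 0.31] [0.0, -0.0, 0.0]
```

Request:
{"api": "step_arm", "payload": {
  "increments": [
    {"delta_pos": [0, 0, 0.1], "dr": [0, 0, 0], "fingers": 1},
    {"delta_pos": [0, 0, 0.2], "dr": [0, 0, 0], "fingers": 1},
    {"delta_pos": [0, 0, 0.3], "dr": [0, 0, 0], "fingers": 1},
    {"delta_pos": [0, 0, 0.35], "dr": [0, 0, 0], "fingers": 1},
    {"delta_pos": [0, 0, 0.35], "dr": [0, 0, 0], "fingers": 1}
  ]
}}

```text
time: 56.12
tool_pos: [0.4803, -0.1164, 0.1406]
tool_rot: [3.14, -0.001, 0.786]
contact_force: [-1.0, 2.2, 6.2]
opening: 0.049
grip_force: 30.0
```

Request:
{"api": "step_arm", "payload": {
  "increments": [
    {"delta_pos": [0, 0, 0], "dr": [0, 0, 0], "fingers": -1},
    {"delta_pos": [0, 0, 0], "dr": [0, 0, 0], "fingers": -1},
    {"delta_pos": [0, 0, 0], "dr": [0, 0, 0], "fingers": -1},
    {"delta_pos": [0, 0, 0], "dr": [0, 0, 0], "fingers": -1},
    {"delta_pos": [0, 0, -4], "dr": [0, 0, 0], "fingers": -1}
  ]
}}

```text
time: 56.75
tool_pos: [0.478, -0.1159, 0.1778]
tool_rot: [-3.136, 0.003, 0.786]
contact_force: [0.7, -0.3, 0.7]
opening: 0.0906
grip_force: 0.0
```

Request:
{"api": "step_arm", "payload": {
  "increments": [
    {"delta_pos": [0, 0, -5], "dr": [0, 0, 0], "fingers": -1},
    {"delta_pos": [0, 0, -10], "dr": [0, 0, 0], "fingers": -1},
    {"delta_pos": [-4, 1, -12], "dr": [0, 0, 0], "fingers": -1},
    {"delta_pos": [-9, 3, -12], "dr": [0, 0, 0], "fingers": -1},
    {"delta_pos": [-14, 5, -12], "dr": [0, 0, 0], "fingers": -1}
  ]
}}

```text
time: 57.38
tool_pos: [0.4156, -0.2521, 0.3002]
tool_rot: [3.14, -0.0, 0.787]
contact_force: [1.5, -0.3, -0.3]
opening: 0.0918
grip_force: 0.0
```

Run:
```python
from h import *
a=cv2.imread('pics/top0.png')[:,:,::-1].astype(int); b,P=shot('top'); b=b.astype(int)
rows((.4,-.2,.3,45))
# change against the first picture, tray region
r=(slice(190,270),slice(355,445)); d=np.abs(a-b).max(2)[r]>60; print('tray changed px',d.sum())
for i in range(0,80,8): print(''.join('#' if d[i:i+8,j:j+6].mean()>.3 else '.' for j in range(0,90,6)))
g=cv2.cvtColor(b.astype(np.uint8),cv2.COLOR_RGB2HSV)
w=np.zeros(g.shape[:2],bool);w[r]=1
k=max(cv2.findContours((w&(b[:,:,2]>b[:,:,0]+50)).astype(np.uint8),0,2)[0],key=cv2.contourArea);print('blue',cv2.minAreaRect(k)[0],'was 426,235.5')
for n,im in (('before',a),('after',b)):
    q=(im.min(2)>215)&w; ys,xs=np.nonzero(q); print(n,'white px',xs.mean(),ys.mean(),len(xs))
m=((b[:,:,0]>110)&(b[:,:,1]<75)&(b[:,:,2]<75)).astype(np.uint8)
for k in cv2.findContours(m,0,2)[0]:
    x,y,p,q=cv2.boundingRect(k)
    if 290<x<340 and 180<y<230: print('pin',x,y,p,q,onz(P,x+p/2,y+q/2,.153))
```

```text
t 57.42 pos [ 0.4131 -0.2577  0.2997] yaw [179.91   0.24  44.82] open 0.0917
(0.4, -0.2, 0.3, 45) -> [3.14, -5.01, -0.05] [0.1, 0.2, -0.2]
tray changed px 250
...............
...............
.......#.......
.....####......
......##.......
...............
...............
...............
...............
...............
blue (426.00006103515625, 235.50003051757812) was 426,235.5
before white px nan nan 0
after white px nan nan 0
pin 318 205 5 5 [0.55113126 0.05013699 0.153     ]<stdin>:11: RuntimeWarning: Mean of empty slice.
  ret = ret.dtype.type(ret / rcount)
```

Request:
{"api": "step_arm", "payload": {
  "increments": [
    {"delta_pos": [0, 0, 0], "dr": [0, 0, 0], "fingers": -1},
    {"delta_pos": [0, 0, 0], "dr": [0, 0, 0], "fingers": -1},
    {"delta_pos": [0, 0, 0], "dr": [0, 0, 0], "fingers": -1},
    {"delta_pos": [0, 0, 0], "dr": [0, 0, 0], "fingers": -1},
    {"delta_pos": [0, 0, 0], "dr": [0, 0, 0], "fingers": -1}
  ]
}}

```text
time: 58.05
tool_pos: [0.4165, -0.2505, 0.2999]
tool_rot: [3.141, 0.0, 0.787]
contact_force: [-0.0, 0.0, -0.0]
opening: 0.0919
grip_force: 0.0
```

```bash
python3 -c "
from cell import robot
print(robot.hand_in())"
```

```text
the job is handed in; nothing more can be done
None
```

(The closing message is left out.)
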